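# Kit the lens station: safe it, build the optical stack, stow the ball lenses

## Robot

A 6-joint arm with a two-finger parallel gripper is mounted at the origin on a cart in front of the work surface, level with it; the furniture and walls round the work are solid. World frame = base frame: x ahead of the robot, y to its left, z up, the work surface at z = 0. Lengths are in mm, angles in degrees, forces in N, time in s.
With the tool pointing down it reaches from about 375 to 925 mm from the base axis. Payload 5.7 kg.
Tool frame: the origin (TCP) lies midway between the tips of the shut fingers; the grasp point (between the pads) lies 19 mm behind it (arm.hold_point_z is the distance from the TCP to the grasp point, in mm); z points along the fingers, x is the direction in which the jaws open and shut, and the axes are right-handed (so a half turn about z gives the same grasp; the last joint's range is limited). The gripper opens to 85 mm and grips with 20 to 120 N. Pads are 22 mm wide; open, the fingers measure 114 mm over their backs; the gripper's body (76 mm by 85 mm) begins 54 mm behind the grasp point. The pads swing forward as they close: fully open they stand 13 mm farther back than shut.
Start: joints at [60.269, 20.558, 86.54, -0, 72.909, -6.595], TCP at [235.739, 551.716, 231.267] pointing down, gripper open.
Joint ranges: [-170.27, 170.27], [-57.76, 135], [12.27, 136.19], [-55.21, 235.2], [11.17, 155.16], [-170.74, 170.74]. Speed limits (degrees/s): [136.94, 136.94, 180, 180, 180, 180].

## Interface

Orientations are given as a 3x3 rotation matrix whose columns are the frame's x, y, z axes.
In Python, from plant import arm gives the robot as it stands.
- The arm moves only by the shell command python3 -m crank 'ROWS'. ROWS is JSON, a list of rows, each a list of 3 entries, a list of its own where there are three numbers: the opening in per cent of the stroke, from 0 (shut) to 100 (fully open), then the shift along the tool's x, y, z in cm, then the turn, a rotation vector about the tool's x, y, z in degrees. A call has 1 to 10 rows; each row shifts and turns the pose as measured when the row begins, along the tool's axes as they then stand; what a row does not reach is not made up. A row lasts 1/10 s, in which the tool goes at most 50 mm and 8.59 degrees, less where a joint would pass 70% of its speed; a pose out of reach is approached as far as the arm can. A call is refused whole if a number of a shift passes 5 or a number of a turn 8.59, either way. A call with a gripper value outside its range is refused whole. The fingers move at their own pace and stop on an object; the grip force is fixed at half the most. Time passes only in rows, so rows that do not move let the fingers close. It gives the time, the measured TCP pose, the force and the opening at its end, in the units of the state.
- arm.sense(): the state, without advancing time (a new reading comes with each control period).
- arm.capture(name): name is "scene" or "top"; returns a dict with "frame" (480x640x3 uint8, blue, green, red), "K" (3x3 intrinsics, pixels), "R" (3x3) and "t" (3): a world point X has camera coordinates R X + t. Camera axes: x right, y down, z forward; pixel columns grow to the right and rows downward; lengths in mm; the calibration is good to about 2 mm. A picture is of the moment at which its call begins. There is no depth.
- arm.sign_off(): hands the job in, once; it reports no verdict.
Trained networks look in a picture, given as the dict that the camera call returned (one of the last four; its "shot" number tells which), for a name from the list of things; names that differ only in an ending like _2 or _b are one class to them, and where a whole thing is asked for, a point or a joint stands for the part that bears it (a point fixed in the world has none). Each returns a list of dicts, best first, with "conf" (0 to 1); they miss things now and then, are a little off and sometimes report something else, mostly with a low value. They report only what shows in the picture. A call takes as long as a camera call. They do not tell look-alikes from the thing itself.
- arm.find_in(picture, query): "at" ([x, y, z] in mm, in the coordinates of the camera as it stood for that picture, good to about 4 mm: the middle of the surface that is visible of it).
- arm.pinpoint(picture, query): "at" ([x, y, z] in mm, in the coordinates of the camera as it stood for that picture, good to about 4 mm: a listed point, or the origin of a listed thing).
The state is a dict: "time_s": time; "joint_pos": joint angles; "joint_velocities": joint speeds; "joint_efforts": joint torques, N m; "tcp_pos": TCP position; "tcp_rot": TCP orientation; "wrist_force": force on the tool from outside, world axes, zero at the start; "ft_torque": the same for the moment, N m; "width": finger opening in mm.
Only numpy, scipy, OpenCV 4.12 (cv2) and the standard library are available. Lean on these libraries where they do the work, as an engineer would, in place of code of your own. Each camera call takes 0.05 s, during which the arm holds its last target.

## Task

Make the lens station safe by pulling the red interlock plug out of its sprung socket and putting it foot down in the white cup, then build the optical stack flat in the round slotted nest in this exact order: black spacer, green lens blank, brass retaining ring. Also stow every amber ball lens on the table (two or three) in the deep blue crate: glass, so lower each one slowly right down to the floor and let go only there, never drop it or press it down. Leave the blue tape and the red pot where they are.

Things in the scene. Friction and masses are not known exactly. Their poses are not given: they have to be found in the camera images.
- station: fixed lens station: aluminium base plate 90 (x) x 210 (y) x 8 mm with the grey slotted nest at y = -50 mm and the black socket block (44 x 44 mm, top 48 mm over the table) at y = +60 mm. Origin: centre of its underside, on the table; z up. Stands at any small yaw
- nest_seat (a point): centre of the nest's round seat (53 mm wide, 20 mm above the base plate), 28 mm over the table, axes as the station's. On its +y and -y sides stand curved walls, bore 64 mm, flared top 74 mm over the table, 90 mm across outside. Towards +x and -x the nest is open in slots 45 mm wide: fingers holding a part across the station's x axis pass down there to the base plate
- socket_mouth (a point): centre of the mouth of the socket, on top of the black block, 48 mm over the table; the square hole is 24 mm wide and 32 mm deep, straight down
- plug: interlock plug, 76 mm tall, 60 g: brass foot of 22 mm diameter, red handle block 24 (x) x 38 (y) x 42 mm, from 34 to 76 mm above the origin. Origin: centre of the foot's underside; z up. Starts fully home in the socket, axes along the station's. A sprung detent holds it: straight up, about 10 N in the first 15 mm, then free; clear after 32 mm
- plug_handle (a point): centre of the plug's red handle block, 55 mm above the plug's origin
- white_cup: milky plastic cup standing open side up, fixed to the table, 67 mm across the rim, 52 mm tall, floor 2 mm thick, inside about 60 mm wide at the rim and 50 mm at the floor. Origin: centre of its underside
- spacer: black plastic spacer ring lying flat on the table: outside diameter 60 mm, hole 42 mm, 18 mm thick, 60 g. Origin: centre of its underside; z up
- lens_blank: green glass disc lying flat on the table: diameter 60 mm, 16 mm thick, solid, 90 g. Origin: centre of its underside; z up
- retaining_ring: brass ring lying flat on the table: outside diameter 60 mm, hole 46 mm, 15 mm thick, 80 g. Origin: centre of its underside; z up
- crate: fixed deep blue crate, open on top: outside 250 (x) x 162 (y) x 64 mm tall, walls 6 mm. Origin: centre of its underside; z up
- crate_floor (a point): centre of the crate's black inner floor, 8 mm over the table (the walls rise 56 mm above it), axes as the crate's; the floor is 238 mm along x and 150 mm along y, room for three ball lenses in a row along x at 60 mm spacing
- blue_tape: roll of blue tape, 71 mm wide, 23 mm tall, bystander; origin: centre of its underside
- red_pot: small red pot with a grey lid, 39 mm wide, 32 mm tall, bystander; origin: centre of its underside
- ball_lens_0: amber glass ball lens with flat ends standing on the table: a ball of 50 mm diameter cut flat below and above, 40 mm tall, flats 30 mm across, 100 g; may be absent (None). Origin: centre of its lower flat; z up. Grip it at its widest, 20 mm up
- ball_lens_0_center (a point): centre of that ball lens, 20 mm above its origin (None when absent)
- ball_lens_1: amber glass ball lens with flat ends standing on the table: a ball of 50 mm diameter cut flat below and above, 40 mm tall, flats 30 mm across, 100 g; may be absent (None). Origin: centre of its lower flat; z up. Grip it at its widest, 20 mm up
- ball_lens_1_center (a point): centre of that ball lens, 20 mm above its origin (None when absent)
- ball_lens_2: amber glass ball lens with flat ends standing on the table: a ball of 50 mm diameter cut flat below and above, 40 mm tall, flats 30 mm across, 100 g; may be absent (None). Origin: centre of its lower flat; z up. Grip it at its widest, 20 mm up
- ball_lens_2_center (a point): centre of that ball lens, 20 mm above its origin (None when absent)
There are look-alikes about, which are no part of the job. Leave any pink or turquoise look-alike of the ball_lens_2 alone.

How it is judged (in metres and radians):
On the way, in this order (a step that is already met when the one before it is completed fails the run):
1. the interlock plug is pulled out of the socket (distance between plug and socket_mouth above 0.06 m), for 0.2 s.
2. the black spacer lies flat on the seat of the nest (horizontal distance between spacer and nest_seat below 0.0045 m and z of spacer in the frame of nest_seat between -0.004 and 0.004 m and angle between the z axis of spacer and the z axis of station, either way round below 0.1 rad), for 0.2 s.
3. the lens blank lies flat on the spacer in the nest (all of step 2 and horizontal distance between lens_blank and nest_seat below 0.0045 m and z of lens_blank in the frame of nest_seat between 0.014 and 0.022 m and angle between the z axis of lens_blank and the z axis of station, either way round below 0.1 rad), for 0.2 s.
4. the retaining ring lies flat on the lens blank in the nest (all of step 3 and horizontal distance between retaining_ring and nest_seat below 0.0045 m and z of retaining_ring in the frame of nest_seat between 0.03 and 0.038 m and angle between the z axis of retaining_ring and the z axis of station, either way round below 0.1 rad), for 0.2 s.
At the end, for the whole second after the job is handed in: Spacer, lens blank, retaining ring lie flat (0.1 rad) in the nest in that order, each within 4.5 mm of its axis and 4 mm of its height (0, 18, 34 mm above the seat); the plug is in the white cup, foot down; every present ball lens rests on the crate floor; all at rest (all of step 4 and linear speed of each of spacer, lens_blank, retaining_ring below 0.02 m/s and horizontal distance between each of plug_handle, plug and white_cup below 0.035 m and height (world z) of plug between -0.002 and 0.03 m and linear speed of each of plug, ball_lens_0, ball_lens_1, ball_lens_2 below 0.03 m/s and x of ball_lens_0_center in the frame of crate_floor between -0.115 and 0.115 m and y of ball_lens_0_center in the frame of crate_floor between -0.074 and 0.074 m and z of each of ball_lens_0_center, ball_lens_1_center, ball_lens_2_center in the frame of crate_floor below 0.032 m and x of ball_lens_1_center in the frame of crate_floor between -0.115 and 0.115 m and y of ball_lens_1_center in the frame of crate_floor between -0.074 and 0.074 m and x of ball_lens_2_center in the frame of crate_floor between -0.115 and 0.115 m and y of ball_lens_2_center in the frame of crate_floor between -0.074 and 0.074 m); the robot touches nothing.
It fails at once if a ball lens is pressed hard on the crate (contact force over 20 N) (contact force between any of ball_lens_0, ball_lens_1, ball_lens_2 and crate above 20 N).
It fails at once if a ball lens is dropped into the crate (faster than 0.35 m/s in the last 3 cm above its floor) ((linear speed of ball_lens_0 above 0.35 m/s and z of ball_lens_0_center in the frame of crate_floor below 0.05 m and x of ball_lens_0_center in the frame of crate_floor between -0.119 and 0.119 m and y of ball_lens_0_center in the frame of crate_floor between -0.075 and 0.075 m) or (linear speed of ball_lens_1 above 0.35 m/s and z of ball_lens_1_center in the frame of crate_floor below 0.05 m and x of ball_lens_1_center in the frame of crate_floor between -0.119 and 0.119 m and y of ball_lens_1_center in the frame of crate_floor between -0.075 and 0.075 m) or (linear speed of ball_lens_2 above 0.35 m/s and z of ball_lens_2_center in the frame of crate_floor below 0.05 m and x of ball_lens_2_center in the frame of crate_floor between -0.119 and 0.119 m and y of ball_lens_2_center in the frame of crate_floor between -0.075 and 0.075 m)).
It fails at once if the blue tape is moved by more than 3 cm (distance of blue_tape from where it was at the start of the episode above 0.03 m).
It fails at once if the red pot is moved by more than 3 cm (distance of red_pot from where it was at the start of the episode above 0.03 m).
Of ball_lens_0, ball_lens_1, ball_lens_2 only 2 to 3 are there at a start; the rules pass over those that are not, and their reading is None.
At some moment in a run one of spacer, lens_blank, retaining_ring may be knocked a few centimetres aside while the robot is not near it.
It also fails if it takes over 208 s, if anything falls off the work surface, if the arm or the gripper's body presses on something with over 40 N, if the wrist force passes 120 N, or if a joint passes its speed limit or range.

## Working session

There is one attempt and no reset: what is moved stays moved. The work goes in short steps, Python scripts to look and compute and a shell command to move; the robot and the scene stay as the last step left them, time stands still between calls to the robot, and variables do not carry over. Pictures are saved under pics/ and viewed, and the job is handed in when it is done.

```bash
mkdir -p pics; ls
python3 - <<'E'
from plant import arm
import cv2
s=arm.sense(); print({k:s[k] for k in ('time_s','tcp_pos','tcp_rot','wrist_force','width')})
for n in ('scene','top'):
    c=arm.capture(n); cv2.imwrite(f'pics/{n}0.png',c['frame']); print(n,c['K'],c['R'],c['t'],c['shot'])
E
```

```text
pics
{'time_s': 0.0, 'tcp_pos': array([235.43953651, 551.1472869 , 230.42798226]), 'tcp_rot': array([[ 3.92925750e-01,  9.19569761e-01, -8.99751557e-04],
       [ 9.19568338e-01, -3.92926735e-01, -1.62845018e-03],
       [-1.85100998e-03, -1.87523037e-04, -9.99998269e-01]]), 'wrist_force': array([-0.12489405,  0.20198275, -0.13638322]), 'width': 85.30658161893587}
scene [[471.09357186   0.         319.71376773]
 [  0.         471.09357186 239.33185429]
 [  0.           0.           1.        ]] [[ 0.62894536 -0.77738013  0.01038564]
 [-0.52832461 -0.43716892 -0.72784369]
 [ 0.5703515   0.45228693 -0.68566442]] [-286.10071231  368.9595539   741.7122773 ] 1
top [[498.81051137   0.         318.63216212]
 [  0.         498.81051137 235.02906505]
 [  0.           0.           1.        ]] [[ 0.01860602 -0.99972485  0.01428398]
 [-0.9933377  -0.02010842 -0.11347189]
 [ 0.1137279  -0.01207756 -0.99343852]] [  46.03467625  525.15744504 1105.10770926] 2
```

View pics/scene0.png

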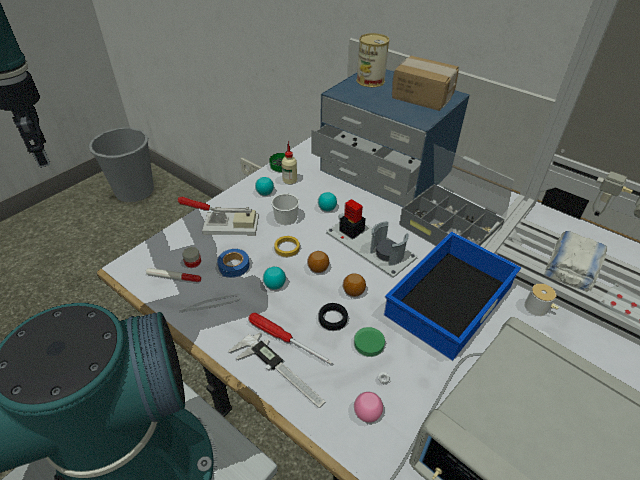

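View pics/top0.png

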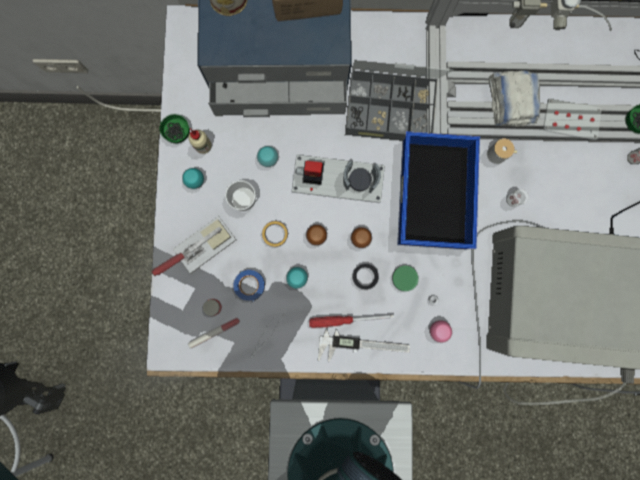

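The scene shows two amber balls (top view (316,234) and (361,236)), three turquoise ones ((193,178), (267,156), (297,277)) and one pink ((440,331)). The plug is at (313,172), nest (359,178), cup (242,195), spacer (365,275), green blank (404,277) and ring (275,234).

```bash
cat > h.py <<'E'
import numpy as np, cv2
from plant import arm
Z={'nest_seat':28,'socket_mouth':48,'ball_lens_0_center':20,'crate_floor':8,'plug_handle':55+16}
def w(c,p): return c['R'].T@(np.array(p)-c['t'])
def px(c,X):
    v=c['K']@(c['R']@np.array(X,float)+c['t']); return v[:2]/v[2]
def onz(c,u,v,z):
    d=c['R'].T@np.linalg.inv(c['K'])@np.array([u,v,1.]); o=-c['R'].T@c['t']; return o+d*(z-o[2])/d[2]
def ray(c,at,z):
    q=c['K']@np.array(at); return onz(c,q[0]/q[2],q[1]/q[2],z)
def look(names,cams=('scene','top'),z=None,minc=.3):
    for n in cams:
        c=arm.capture(n)
        for q in names:
            for r in arm.pinpoint(c,q):
                if r['conf']<minc: continue
                X=w(c,r['at']); zz=Z.get(q,0) if z is None else z
                print(n,q,round(r['conf'],2),'px',np.round(px(c,X)),'net',np.round(X,1),'ray@%g'%zz,np.round(ray(c,r['at'],zz),1))
E
python3 - <<'E'
from h import *
look(['nest_seat','socket_mouth','station','plug','plug_handle','white_cup','spacer','lens_blank','retaining_ring','crate_floor','crate','ball_lens_0_center','blue_tape','red_pot'])
E
```

```text
scene nest_seat 0.79 px [387. 247.] net [657.2 -35.2  27.4] ray@28 [656.6 -35.5  28. ]
scene socket_mouth 0.56 px [352. 219.] net [663.6  72.2  48.4] ray@48 [664.   72.4  48. ]
scene station 0.59 px [370. 245.] net [662.2  12.6   1.4] ray@0 [663.4  13.3   0. ]
scene plug 0.55 px [352. 227.] net [671.2  74.   16.1] ray@0 [686.3  83.9  -0. ]
scene plug_handle 0.54 px [352. 211.] net [665.1  73.8  72. ] ray@71 [666.1  74.5  71. ]
scene white_cup 0.76 px [286. 217.] net [ 6.095e+02  2.365e+02 -3.000e-01] ray@0 [609.2 236.2   0. ]
scene spacer 0.97 px [331. 318.] net [433.7 -47.6  -3.1] ray@0 [431.8 -49.    0. ]
scene lens_blank 0.64 px [368. 343.] net [ 431.  -140.8   -1.9] ray@0 [ 429.8 -141.4    0. ]
scene retaining_ring 0.83 px [288. 247.] net [531.4 159.3   1.9] ray@0 [532.8 160.6   0. ]
scene crate_floor 0.66 px [450. 298.] net [ 630.3 -213.3    7.9] ray@8 [ 630.1 -213.3    8. ]
scene crate 0.64 px [448. 298.] net [ 631.  -208.9    1.8] ray@0 [ 632.6 -208.5   -0. ]
scene ball_lens_0_center 0.86 px [353. 285.] net [519.5 -38.7  20.2] ray@20 [519.6 -38.6  20. ]
scene blue_tape 0.77 px
[... 938 characters left out ...]
k 0.91 px [404. 277.] net [ 432.8 -142.8    2.8] ray@0 [ 432.9 -143.3    0. ]
top retaining_ring 0.48 px [275. 234.] net [526.9 157.6   4.2] ray@0 [527.4 158.    0. ]
top crate_floor 0.98 px [436. 193.] net [ 631.2 -217.9    6.7] ray@8 [ 630.9 -217.6    8. ]
top crate_floor 0.34 px [276. 234.] net [528.8 155.9   2.6] ray@8 [528.1 155.4   8. ]
top crate 0.95 px [433. 194.] net [ 629.6 -211.8    1.3] ray@0 [ 629.8 -212.1    0. ]
top crate 0.39 px [312. 172.] net [666.4  74.6  48.8] ray@0 [678.3  74.8   0. ]
top ball_lens_0_center 0.59 px [360. 238.] net [520.1 -39.7  23.2] ray@20 [520.4 -40.   20. ]
top blue_tape 0.91 px [248. 284.] net [4.103e+02 2.159e+02 3.000e-01] ray@0 [410.3 216.    0. ]
```

Run:
```python
import cv2,numpy as np
t=cv2.imread('pics/top0.png')
cv2.imwrite('pics/top0_crop.png',cv2.resize(t[120:360,150:490],None,fx=2.35,fy=2.35,interpolation=cv2.INTER_CUBIC))
```

```text
(no output)
```

View pics/top0_crop.png

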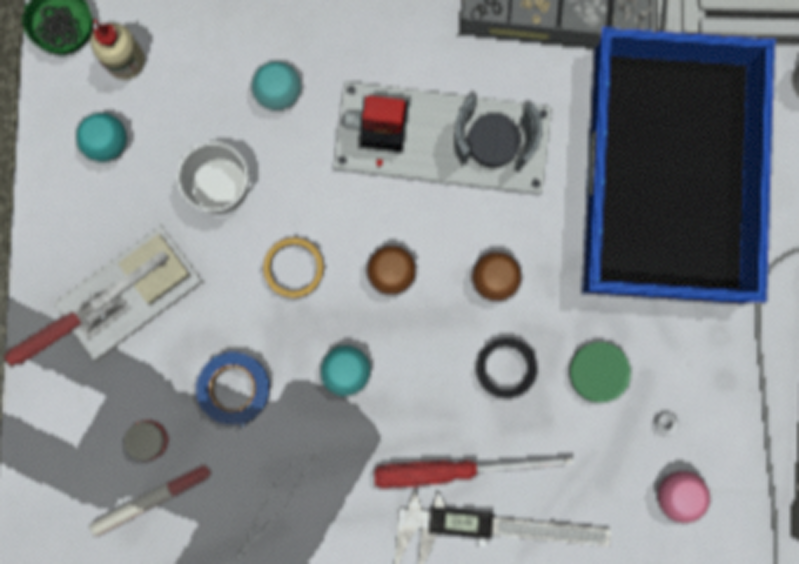

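```bash
cat >> h.py <<'E'
def blob(c,lo,hi,near,zc,R=45,bgr=None):
    """HSV blob near a world point; returns ellipse-centre px and its ray at zc"""
    hsv=cv2.cvtColor(cv2.GaussianBlur(c['frame'],(3,3),0),cv2.COLOR_BGR2HSV)
    m=cv2.inRange(hsv,np.array(lo),np.array(hi))
    u,v=px(c,near); mm=np.zeros_like(m); cv2.circle(mm,(int(u),int(v)),R,255,-1); m&=mm
    k,_=cv2.findContours(m,cv2.RETR_EXTERNAL,cv2.CHAIN_APPROX_NONE)
    if not k: return None
    k=max(k,key=cv2.contourArea); h=cv2.convexHull(k)
    e=cv2.fitEllipse(h) if len(h)>5 else None
    return e, cv2.contourArea(h), np.round(onz(c,*e[0],zc),1)
OBJ={'spacer':((0,0,0),(180,255,60),(432,-48,9),9),'lens':((45,80,30),(85,255,255),(431,-142,8),8),
'ring':((12,80,60),(32,255,255),(529,158,7),7),'ballA':((5,130,40),(18,255,255),(520,-39,20),20),'ballB':((5,130,40),(18,255,255),(527,65,20),20),
'seat':None}
E
python3 - <<'E'
from h import *
for n in ('scene','top'):
    c=arm.capture(n)
    for k,o in OBJ.items():
        if o is None: continue
        lo,hi,near,z=o
        r=blob(c,lo,hi,near,z,R=32 if n=='scene' else 30)
        if r: print(n,k,np.round(r[0][0],1),np.round(r[0][1],1),'area',r[1],'->',r[2])
    f=c['frame']
    u,v=px(c,(660,15,30)).astype(int)
    cv2.imwrite(f'pics/st_{n}.png',cv2.resize(f[v-70:v+70,u-80:u+80],None,fx=5,fy=4.2,interpolation=cv2.INTER_CUBIC)); print(n,u-80,v-70)
E
```

```text
scene spacer [332.8 316.5] [27.1 28.8] area 596.5 -> [432.3 -52.4   9. ]
scene lens [369.1 341.2] [28.2 30.4] area 649.0 -> [ 430.5 -143.2    8. ]
scene ring [286.7 245.8] [20.9 25.8] area 407.0 -> [527.9 159.4   7. ]
scene ballA [354.  284.6] [21.2 21.7] area 348.5 -> [521.2 -40.3  20. ]
scene ballB [318.  261.4] [20.3 20.6] area 313.0 -> [525.5  62.5  20. ]
scene 289 165
top spacer [365.3 275.9] [23.4 23.6] area 415.5 -> [434.1 -53.    9. ]
top lens [404.8 277.8] [23.4 23.8] area 424.0 -> [ 431.6 -144.2    8. ]
top ring [274.5 233.4] [24.5 25.2] area 475.5 -> [528.5 158.3   7. ]
top ballA [361. 237.] [17.9 18. ] area 238.0 -> [522.6 -41.2  20. ]
top ballB [316.2 234.4] [17.8 18.3] area 243.5 -> [526.6  61.7  20. ]
top 257 106
```

View pics/st_top.png

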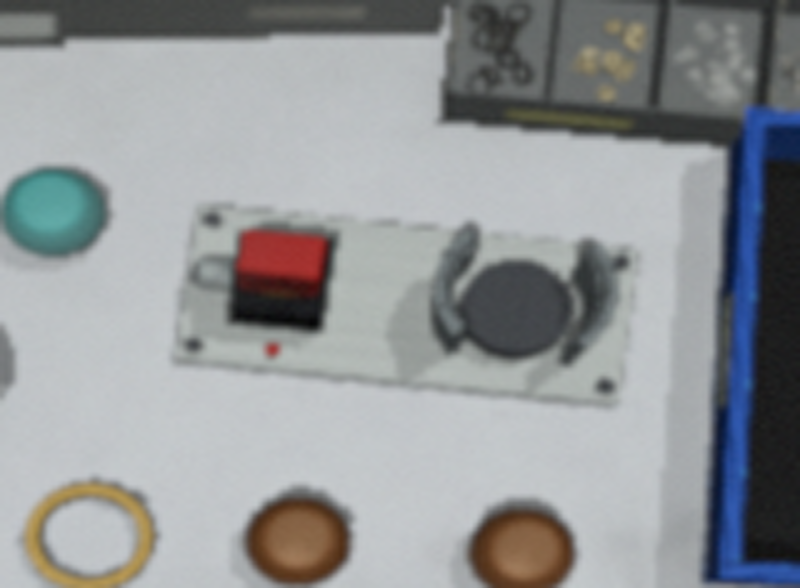

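View pics/st_scene.png

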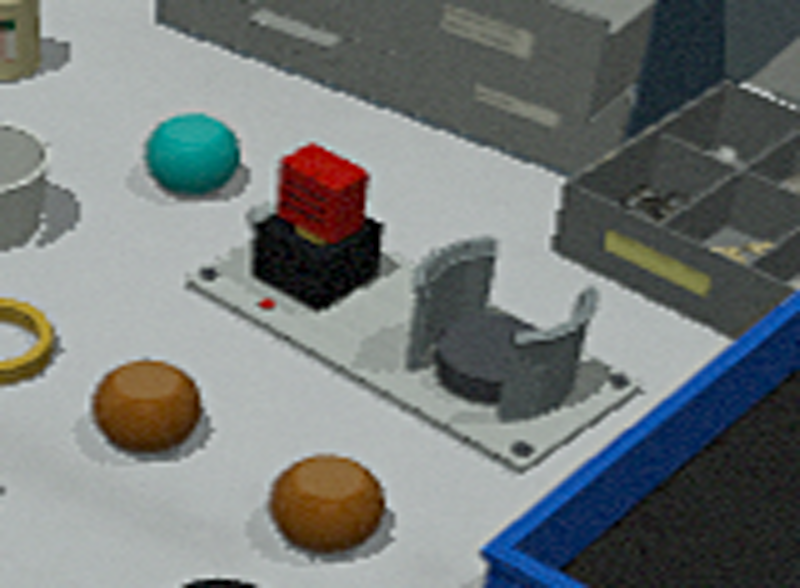

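Run:
```python
from h import *
c=arm.capture('top')
P=[(197,207),(637,250),(618,405),(175,362)]
W=np.array([onz(c,x/5+257,y/4.2+106,8) for x,y in P]); print(np.round(W,1)); m=W.mean(0); print('centre',m)
dy=(W[0]+W[3]-W[1]-W[2])[:2]; print('len',np.hypot(*dy)/2,'yaw',np.degrees(np.arctan2(-dy[0],dy[1])))
dx=(W[0]-W[3]+W[1]-W[2])[:2]; print('wid',np.hypot(*dx)/2,'yaw',np.degrees(np.arctan2(dx[1],dx[0])))
print('seat',onz(c,516/5+257,308/4.2+106,28))
c=arm.capture('scene'); 
P=[(185,284),(520,470),(640,390)]
W=np.array([onz(c,x/5+289,y/4.2+165,8) for x,y in P]); print(np.round(W,1)); print('centre',(W[0]+W[2])/2)
d=W[0]-W[1]; print('yaw',np.degrees(np.arctan2(-d[0],d[1])),np.hypot(*d[:2]))
```

```text
[[714.9 111.9   8. ]
 [694.9 -96.2   8. ]
 [606.3 -87.6   8. ]
 [626.2 120.1   8. ]]
centre [660.59192283  12.07733515   8.        ]
len 208.88736484559413 yaw -5.489726081270156
wid 89.02345429898672 yaw -5.4074918518764274
seat [655.76617152 -37.4019852   28.        ]
[[622.3 115.9   8. ]
 [603.2 -88.1   8. ]
 [688.5 -98.9   8. ]]
centre [655.38017933   8.49542247   8.        ]
yaw -5.345314122700263 204.9065730674637
```

```bash
cat > go.py <<'E'
import sys; from h import *
# usage: go.py x y z yaw -> error to goal in tool axes, cm / deg
def rep(goal=None,yaw=None):
    s=arm.sense(); R=np.array(s['tcp_rot']); p=np.array(s['tcp_pos'])
    print('t %.2f tcp'%s['time_s'],np.round(p,1),'yaw %.2f'%np.degrees(np.arctan2(R[1,0],R[0,0])),'F',np.round(s['wrist_force'],1),'w %.1f'%s['width'])
    if goal is not None:
        d=R.T@(np.array(goal)-p)/10
        print(' shift cm',np.round(d,2),' n@5:',int(np.ceil(np.abs(d).max()/5)))
        y=np.radians(yaw); G=np.array([[np.cos(y),np.sin(y),0],[np.sin(y),-np.cos(y),0],[0,0,-1]])
        print(' turn deg',np.round(np.degrees(cv2.Rodrigues(R.T@G)[0].ravel()),2))
if __name__=='__main__':
    a=[float(v) for v in sys.argv[1:]]
    rep(a[:3],a[3] if len(a)>3 else -5.4) if a else rep()
E
python3 -m crank '[[100,[0,0,0],[0,0,8.03]],[100,[0,0,0],[0,0,8.03]],[100,[0,0,0],[0,0,8.03]],[100,[0,0,0],[0,0,8.03]],[100,[0,0,0],[0,0,8.03]],[100,[0,0,0],[0,0,8.03]],[100,[0,0,0],[0,0,8.03]],[100,[0,0,0],[0,0,8.03]],[100,[0,0,0],[0,0,8.03]]]'; python3 go.py 666.5 72.3 160
```

```text
time_s: 2.7
tcp_pos: [235.8, 551.8, 231.3]
tcp_rot: [[0.99, -0.143, -0.0], [-0.143, -0.99, -0.0], [-0.0, 0.0, -1.0]]
wrist_force: [0.1, 0.9, -0.2]
width: 85.1
t 2.70 tcp [235.8 551.8 231.3] yaw -8.24 F [ 0.1  0.9 -0.2] w 85.1
 shift cm [49.5  41.28  7.13]  n@5: 10
 turn deg [ 0.    0.   -2.84]
```

```bash
python3 -m crank '[[100,[3.8,3.2,0],[0,0,-0.3]],[100,[3.8,3.2,0],[0,0,-0.3]],[100,[3.8,3.2,0],[0,0,-0.3]],[100,[3.8,3.2,0],[0,0,-0.3]],[100,[3.8,3.2,0],[0,0,-0.3]],[100,[3.8,3.2,0],[0,0,-0.3]],[100,[3.8,3.2,0],[0,0,-0.3]],[100,[3.8,3.2,0],[0,0,-0.3]],[100,[3.8,3.2,0],[0,0,-0.3]],[100,[3.8,3.2,0],[0,0,-0.3]]]'; python3 go.py 666.5 72.3 160
```

```text
time_s: 3.7
tcp_pos: [575.6, 188.5, 231.7]
tcp_rot: [[0.996, -0.085, 0.003], [-0.085, -0.996, 0.006], [0.003, -0.006, -1.0]]
wrist_force: [1.7, 0.5, 0.5]
width: 85.4
t 3.70 tcp [575.6 188.5 231.7] yaw -4.86 F [1.7 0.5 0.5] w 85.4
 shift cm [10.02 10.85  7.12]  n@5: 3
 turn deg [-0.36 -0.15  0.54]
```

```bash
python3 -m crank '[[100,[3.3,3.6,2],[0,0,0]],[100,[3.3,3.6,2],[0,0,0.5]],[100,[2,2.2,2],[0,0,0]],[100,[0.5,0.7,1],[0,0,0]],[100,[0,0,0],[0,0,0]],[100,[0,0,0],[0,0,0]]]'; python3 go.py 666.5 72.3 160
```

```text
time_s: 4.3
tcp_pos: [660.6, 78.0, 163.8]
tcp_rot: [[0.995, -0.101, 0.009], [-0.101, -0.995, 0.006], [0.009, -0.007, -1.0]]
wrist_force: [-0.0, 0.0, -0.0]
width: 85.4
t 4.30 tcp [660.6  78.  163.8] yaw -5.79 F [-0.  0. -0.] w 85.4
 shift cm [0.64 0.51 0.38]  n@5: 1
 turn deg [-0.42 -0.5  -0.39]
```

```bash
python3 -m crank '[[100,[0.65,0.55,2],[-0.4,-0.5,0.3]],[100,[0,0,2],[0,0,0]],[100,[0,0,0],[0,0,0]],[100,[0,0,0],[0,0,0]]]'; python3 go.py 666.5 72.3 69
python3 - <<'E'
from h import *
for n in ('top','scene'):
    c=arm.capture(n); u,v=px(c,(665,60,60)).astype(int)
    print(n,u-80,v-60); cv2.imwrite(f'pics/p1_{n}.png',cv2.resize(c['frame'][v-60:v+60,u-80:u+80],None,fx=5,fy=5,interpolation=cv2.INTER_CUBIC))
E
```

```text
time_s: 4.7
tcp_pos: [666.0, 78.2, 128.3]
tcp_rot: [[0.995, -0.1, 0.005], [-0.1, -0.995, 0.002], [0.004, -0.002, -1.0]]
wrist_force: [0.4, 0.9, 1.0]
width: 85.1
t 4.70 tcp [666.   78.2 128.3] yaw -5.76 F [0.4 0.9 1. ] w 85.1
 shift cm [0.08 0.6  5.93]  n@5: 2
 turn deg [-0.14 -0.25 -0.36]
top 238 111
scene 276 157
```

View pics/p1_scene.png

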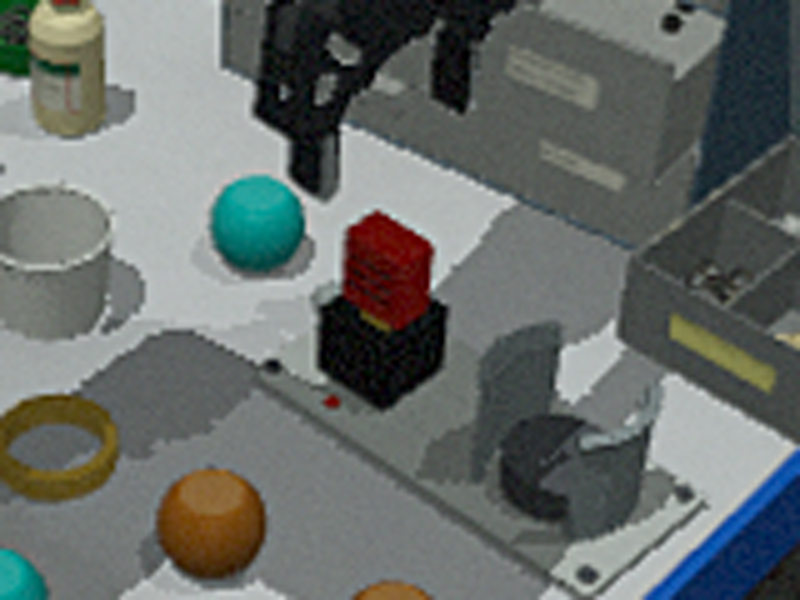

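View pics/p1_top.png

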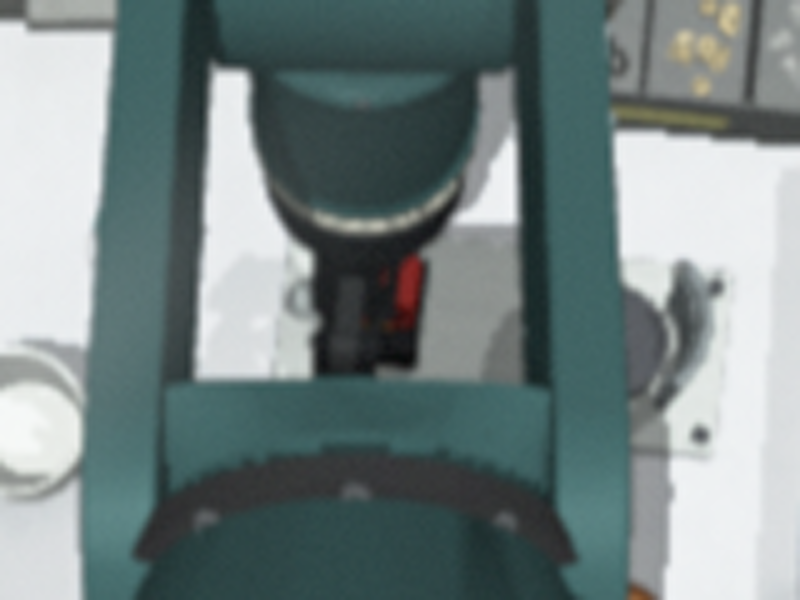

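```bash
python3 -m crank '[[100,[0.08,0.6,1.5],[0,-0.2,-0.3]],[100,[0,0,0],[0,0,0]]]'; python3 go.py 666.5 72.3 69
```

```text
time_s: 5.0
tcp_pos: [667.2, 72.3, 114.7]
tcp_rot: [[0.996, -0.094, 0.004], [-0.094, -0.996, 0.002], [0.004, -0.003, -1.0]]
wrist_force: [-0.1, 0.7, -0.5]
width: 85.7
t 5.00 tcp [667.2  72.3 114.7] yaw -5.37 F [-0.1  0.7 -0.5] w 85.7
 shift cm [-0.08  0.02  4.57]  n@5: 1
 turn deg [-0.15 -0.24  0.03]
```

Good. Lower to the handle and look before closing.

```bash
python3 -m crank '[[100,[-0.05,0,1.5],[-0.15,-0.2,0]],[100,[0,0,1.5],[0,0,0]],[100,[0,0,1.5],[0,0,0]],[100,[0,0,0],[0,0,0]]]'; python3 go.py 666.5 72.3 69;  python3 - <<'E'
from h import *
for n in ('scene',):
    c=arm.capture(n); u,v=px(c,(665,60,60)).astype(int)
    print(n,u-80,v-60); cv2.imwrite(f'pics/p2_{n}.png',cv2.resize(c['frame'][v-60:v+60,u-80:u+80],None,fx=5,fy=5,interpolation=cv2.INTER_CUBIC))
E
```

```text
time_s: 5.4
tcp_pos: [666.5, 71.9, 65.5]
tcp_rot: [[0.996, -0.094, -0.0], [-0.094, -0.996, -0.0], [-0.0, 0.0, -1.0]]
wrist_force: [-0.0, 0.4, -0.6]
width: 85.4
t 5.40 tcp [666.5  71.9  65.5] yaw -5.42 F [-0.   0.4 -0.6] w 85.4
 shift cm [-0.   -0.04 -0.35]  n@5: 1
 turn deg [ 0.01  0.   -0.02]
scene 276 157
```

View pics/p2_scene.png

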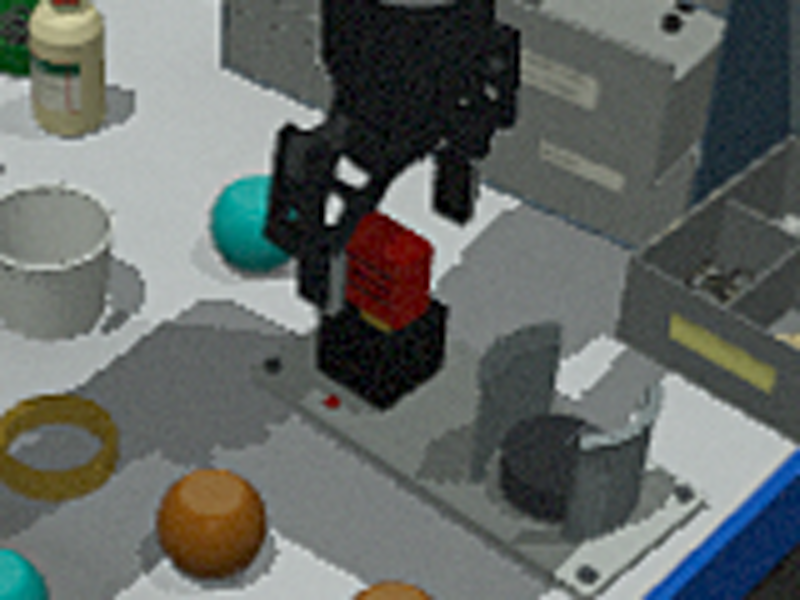

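```bash
python3 -m crank '[[60,[0,0,-0.35],[0,0,0]],[30,[0,0,0],[0,0,0]],[0,[0,0,0],[0,0,0]],[0,[0,0,0],[0,0,0]],[0,[0,0,0],[0,0,0]],[0,[0,0,0],[0,0,0]],[0,[0,0,0],[0,0,0]],[0,[0,0,0],[0,0,0]]]'; python3 go.py 666.5 72.3 69
```

```text
time_s: 6.25
tcp_pos: [668.9, 72.0, 72.4]
tcp_rot: [[0.996, -0.094, 0.005], [-0.094, -0.996, -0.0], [0.005, -0.0, -1.0]]
wrist_force: [-0.1, -0.3, -0.4]
width: 22.8
t 6.25 tcp [668.9  72.   72.4] yaw -5.42 F [-0.1 -0.3 -0.4] w 22.8
 shift cm [-0.24 -0.01  0.34]  n@5: 1
 turn deg [-0.02 -0.29 -0.02]
```

```bash
python3 -m crank '[[0,[0,0,-1],[0,0,0]],[0,[0,0,-1.5],[0,0,0]],[0,[0,0,-1.5],[0,0,0]],[0,[0,0,-1.5],[0,0,0]],[0,[0,0,-2],[0,0,0]],[0,[0,0,-2],[0,0,0]],[0,[0,0,-2],[0,0,0]],[0,[0,0,0],[0,0,0]]]'; python3 go.py 610 238 160;  python3 - <<'E'
from h import *
for n in ('scene',):
    c=arm.capture(n); u,v=px(c,(665,60,100)).astype(int)
    print(n,u-80,v-60); cv2.imwrite(f'pics/p3_{n}.png',cv2.resize(c['frame'][v-60:v+60,u-80:u+80],None,fx=5,fy=5,interpolation=cv2.INTER_CUBIC))
E
```

```text
time_s: 7.05
tcp_pos: [669.3, 72.3, 201.0]
tcp_rot: [[0.995, -0.094, 0.01], [-0.094, -0.996, 0.0], [0.01, -0.001, -1.0]]
wrist_force: [-0.0, 0.1, 0.4]
width: 22.6
t 7.05 tcp [669.3  72.3 201. ] yaw -5.42 F [-0.   0.1  0.4] w 22.6
 shift cm [ -7.51 -15.94   4.05]  n@5: 4
 turn deg [-0.08 -0.58 -0.02]
scene 277 143
```

View pics/p3_scene.png

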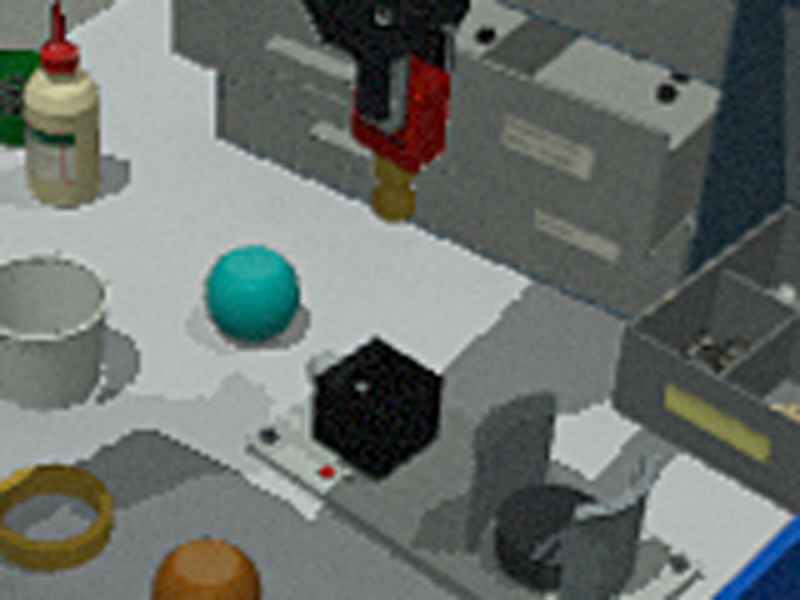

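```bash
python3 -m crank '[[0,[-1.5,-3.2,0],[0,-0.5,0]],[0,[-1.5,-3.2,0],[0,0,0]],[0,[-1.5,-3.2,0],[0,0,0]],[0,[-1.5,-3.2,0],[0,0,0]],[0,[-1.0,-2.2,0],[0,0,0]],[0,[0,-0.5,0],[0,0,0]],[0,[0,0,0],[0,0,0]]]'; python3 go.py 610 238 120
```

```text
time_s: 7.8
tcp_pos: [607.8, 236.6, 194.5]
tcp_rot: [[0.995, -0.097, -0.009], [-0.097, -0.995, -0.001], [-0.009, 0.002, -1.0]]
wrist_force: [0.6, 0.2, 0.6]
width: 22.7
t 7.80 tcp [607.8 236.6 194.5] yaw -5.58 F [0.6 0.2 0.6] w 22.7
 shift cm [ 0.27 -0.18  7.45]  n@5: 2
 turn deg [ 0.1   0.49 -0.18]
```

```bash
python3 -m crank '[[0,[0.3,-0.15,2],[0.1,0.5,0]],[0,[0,0,2],[0,0,0]],[0,[0,0,2],[0,0,0]],[0,[0,0,0.5],[0,0,0]],[0,[0,0,0],[0,0,0]]]'; python3 go.py 610 238 60;python3 - <<'E'
from h import *
for n in ('scene','top'):
    c=arm.capture(n); u,v=px(c,(610,238,80)).astype(int)
    cv2.imwrite(f'pics/p4_{n}.png',cv2.resize(c['frame'][v-60:v+60,u-60:u+60],None,fx=4,fy=4,interpolation=cv2.INTER_CUBIC))
a=cv2.imread('pics/p4_scene.png');b=cv2.imread('pics/p4_top.png'); cv2.imwrite('pics/p4.png',cv2.resize(np.hstack([a,b]),(800,400)))
E
```

```text
time_s: 8.3
tcp_pos: [612.7, 232.4, 126.6]
tcp_rot: [[0.995, -0.1, 0.0], [-0.1, -0.995, -0.003], [0.0, 0.002, -1.0]]
wrist_force: [0.2, -0.3, -1.5]
width: 22.9
t 8.30 tcp [612.7 232.4 126.6] yaw -5.75 F [ 0.2 -0.3 -1.5] w 22.9
 shift cm [-0.33 -0.54  6.66]  n@5: 2
 turn deg [ 0.14 -0.03 -0.35]
```

View pics/p4.png

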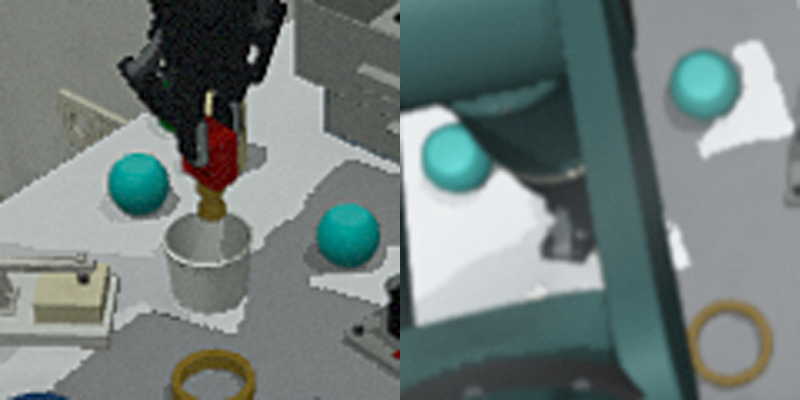

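```bash
python3 -m crank '[[0,[-0.33,-0.54,1],[0.1,0,-0.3]],[0,[0,0,0.8],[0,0,0]],[0,[0,0,0],[0,0,0]],[0,[0,0,0],[0,0,0]]]'; python3 go.py 610 238 60
```

```text
time_s: 8.8
tcp_pos: [612.1, 239.3, 110.8]
tcp_rot: [[0.996, -0.095, 0.006], [-0.095, -0.996, 0.001], [0.006, -0.002, -1.0]]
wrist_force: [-0.9, -0.5, -1.3]
width: 22.5
t 8.80 tcp [612.1 239.3 110.8] yaw -5.42 F [-0.9 -0.5 -1.3] w 22.5
 shift cm [-0.23  0.16  5.08]  n@5: 2
 turn deg [-0.1  -0.35 -0.02]
```

```bash
python3 -m crank '[[0,[-0.2,0.15,1.2],[-0.1,-0.3,0]],[0,[0,0,1.2],[0,0,0]],[0,[0,0,1.2],[0,0,0]],[0,[0,0,0.8],[0,0,0]],[0,[0,0,0],[0,0,0]],[0,[0,0,0],[0,0,0]]]'; python3 go.py 610 238 60
```

```text
time_s: 9.4
tcp_pos: [609.4, 237.8, 62.1]
tcp_rot: [[0.996, -0.094, -0.001], [-0.094, -0.996, -0.001], [-0.001, 0.001, -1.0]]
wrist_force: [0.1, -0.1, -0.2]
width: 22.7
t 9.40 tcp [609.4 237.8  62.1] yaw -5.41 F [ 0.1 -0.1 -0.2] w 22.7
 shift cm [ 0.06 -0.03  0.21]  n@5: 1
 turn deg [ 0.05  0.04 -0.01]
```

```bash
python3 -m crank '[[0,[0,0,0.3],[0,0,0]],[0,[0,0,0.1],[0,0,0]],[0,[0,0,0],[0,0,0]]]'; python3 go.py 610 238 60;python3 - <<'E'
from h import *
for n in ('scene',):
    c=arm.capture(n); u,v=px(c,(610,238,40)).astype(int)
    cv2.imwrite(f'pics/p5.png',cv2.resize(c['frame'][v-60:v+60,u-60:u+60],None,fx=5,fy=5,interpolation=cv2.INTER_CUBIC))
E
```

```text
time_s: 9.7
tcp_pos: [610.0, 237.9, 58.4]
tcp_rot: [[0.996, -0.094, 0.0], [-0.094, -0.996, -0.0], [0.0, 0.0, -1.0]]
wrist_force: [0.1, -0.1, -1.1]
width: 23.0
t 9.70 tcp [610.  237.9  58.4] yaw -5.41 F [ 0.1 -0.1 -1.1] w 23.0
 shift cm [-0.   -0.01 -0.16]  n@5: 1
 turn deg [ 0.02 -0.03 -0.01]
```

View pics/p5.png

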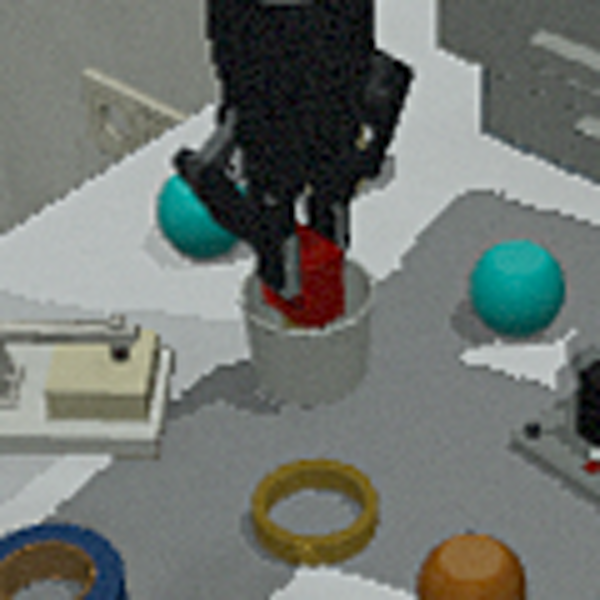

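```bash
python3 -m crank '[[50,[0,0,0],[0,0,0]],[60,[0,0,0],[0,0,0]],[60,[0,0,0],[0,0,0]],[60,[0,0,0],[0,0,0]],[60,[0,0,-2],[0,0,0]],[80,[0,0,-2],[0,0,0]],[100,[0,0,-3],[0,0,0]],[100,[0,0,-4],[0,0,0]],[100,[0,0,0],[0,0,0]]]'; python3 go.py 433 -52.7 140;python3 - <<'E'
from h import *
for n in ('scene',):
    c=arm.capture(n); u,v=px(c,(610,238,40)).astype(int)
    cv2.imwrite(f'pics/p6.png',cv2.resize(c['frame'][v-60:v+60,u-60:u+60],None,fx=5,fy=5,interpolation=cv2.INTER_CUBIC))
E
```

```text
time_s: 10.65
tcp_pos: [609.7, 237.9, 172.1]
tcp_rot: [[0.996, -0.094, -0.001], [-0.094, -0.996, -0.001], [-0.001, 0.001, -1.0]]
wrist_force: [0.5, 0.2, -0.0]
width: 85.2
t 10.65 tcp [609.7 237.9 172.1] yaw -5.41 F [ 0.5  0.2 -0. ] w 85.2
 shift cm [-14.85  30.6    3.25]  n@5: 7
 turn deg [ 0.04  0.04 -0.01]
```

View pics/p6.png

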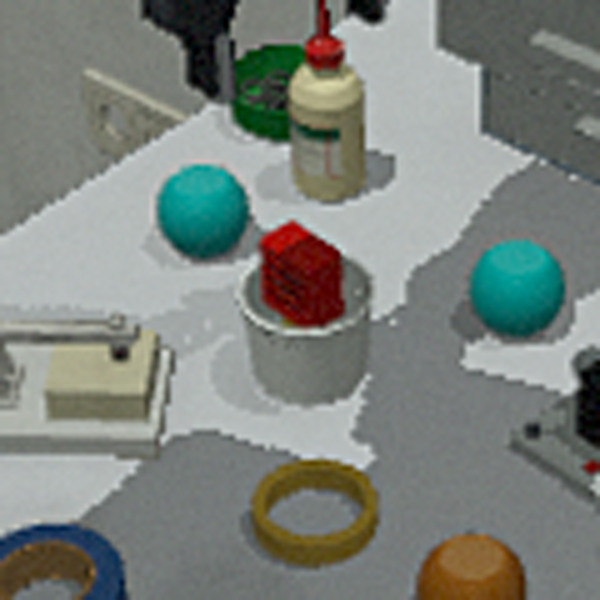

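```bash
python3 -m crank '[[100,[-1.6,3.3,0],[0,0,0]],[100,[-1.6,3.3,0],[0,0,0]],[100,[-1.6,3.3,0],[0,0,0]],[100,[-1.6,3.3,0],[0,0,0]],[100,[-1.6,3.3,0],[0,0,0]],[100,[-1.6,3.3,0],[0,0,0]],[100,[-1.6,3.3,0],[0,0,0]],[90,[-1.6,3.3,0],[0,0,0]],[88,[-1,2,0],[0,0,0]],[88,[0,0,0],[0,0,0]]]';python3 - <<'E'
from h import *
for n in ('scene','top'):
    c=arm.capture(n)
    for k,o in OBJ.items():
        if o is None: continue
        lo,hi,near,z=o
        r=blob(c,lo,hi,near,z,R=32 if n=='scene' else 30)
        if r: print(n,k,np.round(r[0][0],1),np.round(r[0][1],1),'area',r[1],'->',r[2])
    cv2.imwrite(f'pics/q1_{n}.png',c['frame'])
E
python3 go.py 433 -52.7 120
```

```text
time_s: 11.7
tcp_pos: [431.3, -39.5, 161.7]
tcp_rot: [[0.996, -0.091, -0.017], [-0.091, -0.996, -0.0], [-0.017, 0.002, -1.0]]
wrist_force: [0.8, -0.8, -0.7]
width: 75.1
scene spacer [332.5 316.4] [27.9 29.5] area 632.5 -> [431.9 -51.9   9. ]
scene lens [368.9 341.1] [28.2 30.7] area 658.5 -> [ 430.5 -142.9    8. ]
scene ring [286.5 245.7] [21.  25.4] area 387.0 -> [527.8 159.8   7. ]
scene ballA [354.  284.5] [21.6 22.1] area 364.0 -> [521.2 -40.3  20. ]
scene ballB [321.8 262. ] [12.2 18.2] area 115.5 -> [529.5  54.6  20. ]
top spacer [374.4 290.3] [20.9 38.7] area 376.0 -> [401.7 -74.2   9. ]
top ring [274.5 233.4] [24.5 25.1] area 471.0 -> [528.5 158.4   7. ]
top ballB [316.  234.7] [18.1 18.5] area 249.5 -> [525.9  62.1  20. ]
t 11.80 tcp [433.1 -38.1 162. ] yaw -5.16 F [-0.3 -0.3  0.5] w 75.1
 shift cm [0.18 1.46 4.2 ]  n@5: 1
 turn deg [0.05 0.85 0.24]
```

View pics/q1_scene.png

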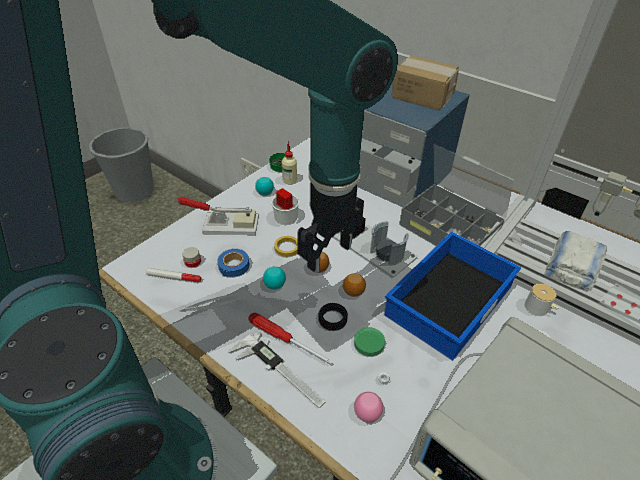

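```bash
python3 -m crank '[[86,[0,1.4,3],[0,0.8,0.2]],[86,[0,0,3],[0,0,0]],[86,[0,0,3],[0,0,0]],[86,[0,0,0],[0,0,0]],[86,[0,0,0],[0,0,0]]]'; python3 go.py 433 -52.5 -3
```

```text
time_s: 12.3
tcp_pos: [438.1, -48.9, 70.2]
tcp_rot: [[0.996, -0.089, 0.006], [-0.089, -0.996, -0.001], [0.006, 0.0, -1.0]]
wrist_force: [0.0, 0.3, -0.8]
width: 73.8
t 12.30 tcp [438.1 -48.9  70.2] yaw -5.13 F [ 0.   0.3 -0.8] w 73.8
 shift cm [-0.52  0.41  7.31]  n@5: 2
 turn deg [ 0.   -0.37  0.27]
```

```bash
python3 -m crank '[[86,[-0.5,0.4,1.2],[0,-0.3,-0.2]],[86,[0,0,1],[0,0,0]],[86,[0,0,0],[0,0,0]],[86,[0,0,0],[0,0,0]]]'; python3 go.py 433 -52.5 -3
```

```text
time_s: 12.7
tcp_pos: [435.5, -52.2, 49.1]
tcp_rot: [[0.996, -0.084, 0.006], [-0.084, -0.996, -0.001], [0.006, 0.001, -1.0]]
wrist_force: [0.5, -0.3, -0.1]
width: 73.9
t 12.70 tcp [435.5 -52.2  49.1] yaw -4.81 F [ 0.5 -0.3 -0.1] w 73.9
 shift cm [-0.28  0.05  5.21]  n@5: 2
 turn deg [ 0.05 -0.35  0.59]
```

```bash
python3 -m crank '[[86,[-0.3,0.05,1.2],[0,-0.3,0.6]],[86,[0,0,1.2],[0,0,0]],[86,[0,0,0.8],[0,0,0]],[86,[0,0,0.3],[0,0,0]],[86,[0,0,0],[0,0,0]]]'; python3 go.py 433 -52.5 -3;python3 - <<'E'
from h import *
for n in ('scene',):
    c=arm.capture(n); u,v=px(c,(433,-52,20)).astype(int)
    cv2.imwrite(f'pics/q2.png',cv2.resize(c['frame'][v-60:v+60,u-60:u+60],None,fx=5,fy=5,interpolation=cv2.INTER_CUBIC))
E
```

```text
time_s: 13.2
tcp_pos: [433.2, -53.0, 12.4]
tcp_rot: [[0.995, -0.097, 0.003], [-0.097, -0.995, -0.002], [0.003, 0.001, -1.0]]
wrist_force: [1.6, 0.6, 0.3]
width: 73.0
t 13.20 tcp [433.2 -53.   12.4] yaw -5.55 F [1.6 0.6 0.3] w 73.0
 shift cm [-0.03 -0.05  1.54]  n@5: 1
 turn deg [ 0.08 -0.16 -0.15]
```

View pics/q2.png

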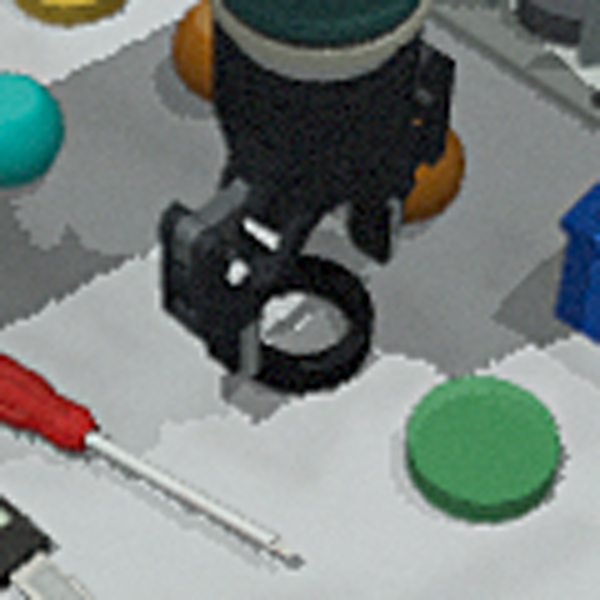

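```bash
python3 -m crank '[[86,[0,0,0.8],[0,0,-0.1]],[86,[0,0,0.5],[0,0,0]],[86,[0,0,0.2],[0,0,0]],[86,[0,0,0],[0,0,0]]]'; python3 go.py 433 -52.5 -3
```

```text
time_s: 13.65
tcp_pos: [434.0, -53.2, -3.1]
tcp_rot: [[0.995, -0.095, 0.004], [-0.095, -0.995, -0.002], [0.004, 0.002, -1.0]]
wrist_force: [-0.8, -0.8, 0.5]
width: 73.6
t 13.65 tcp [434.  -53.2  -3.1] yaw -5.44 F [-0.8 -0.8  0.5] w 73.6
 shift cm [-0.1  -0.07 -0.01]  n@5: 1
 turn deg [ 0.1  -0.25 -0.05]
```

```bash
python3 -m crank '[[70,[0,0,0],[0,0,0]],[60,[0,0,0],[0,0,0]],[50,[0,0,0],[0,0,0]],[20,[0,0,0],[0,0,0]],[0,[0,0,0],[0,0,0]],[0,[0,0,0],[0,0,0]]]'; python3 go.py 433 -52.5 -3
```

```text
time_s: 14.25
tcp_pos: [434.3, -53.3, -1.7]
tcp_rot: [[0.995, -0.095, 0.006], [-0.095, -0.995, -0.002], [0.006, 0.002, -1.0]]
wrist_force: [0.3, -0.1, -0.3]
width: 57.4
t 14.25 tcp [434.3 -53.3  -1.7] yaw -5.47 F [ 0.3 -0.1 -0.3] w 57.4
 shift cm [-0.14 -0.07  0.13]  n@5: 1
 turn deg [ 0.11 -0.33 -0.07]
```

```bash
python3 -m crank '[[0,[0,0,-1],[0,0,0]],[0,[0,0,-2],[0,0,0]],[0,[0,0,-3],[0,0,0]],[0,[0,0,-3],[0,0,0]],[0,[0,0,-2],[0,0,0]],[0,[0,0,0],[0,0,0]]]'; python3 go.py 658 -37 130;python3 - <<'E'
from h import *
for n in ('scene',):
    c=arm.capture(n); u,v=px(c,(433,-52,100)).astype(int)
    cv2.imwrite(f'pics/q3.png',cv2.resize(c['frame'][v-60:v+60,u-60:u+60],None,fx=5,fy=5,interpolation=cv2.INTER_CUBIC))
E
```

```text
time_s: 14.85
tcp_pos: [432.5, -52.7, 114.0]
tcp_rot: [[0.995, -0.095, 0.003], [-0.095, -0.995, -0.002], [0.003, 0.001, -1.0]]
wrist_force: [0.3, -0.7, -0.8]
width: 58.1
t 14.85 tcp [432.5 -52.7 114. ] yaw -5.46 F [ 0.3 -0.7 -0.8] w 58.1
 shift cm [22.31 -3.71 -1.54]  n@5: 5
 turn deg [ 0.08 -0.16 -0.06]
```

View pics/q3.png

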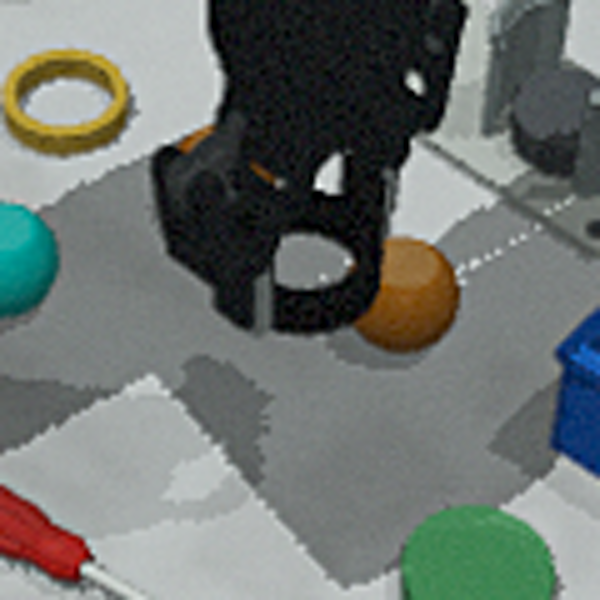

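```bash
python3 -m crank '[[0,[3,-0.5,-0.5],[0,0,0]],[0,[3.5,-0.6,-0.3],[0,0,0]],[0,[3.5,-0.6,0],[0,0,0]],[0,[3.5,-0.6,0],[0,0,0]],[0,[3.5,-0.6,0],[0,0,0]],[0,[3,-0.5,0],[0,0,0]],[0,[1,0,0],[0,0,0]],[0,[0,0,0],[0,0,0]]]'; python3 go.py 658 -37 110
```

```text
time_s: 15.7
tcp_pos: [641.8, -36.1, 109.3]
tcp_rot: [[0.995, -0.096, -0.017], [-0.096, -0.995, 0.002], [-0.017, -0.001, -1.0]]
wrist_force: [-0.7, -0.0, -0.6]
width: 58.0
t 15.70 tcp [641.8 -36.1 109.3] yaw -5.50 F [-0.7 -0.  -0.6] w 58.0
 shift cm [ 1.62 -0.06 -0.1 ]  n@5: 1
 turn deg [-0.04  1.   -0.1 ]
```

```bash
python3 -m crank '[[0,[1.6,0,-0.3],[0,0.9,0]],[0,[0,0,0],[0,0,0]],[0,[0,0,0],[0,0,0]]]'; python3 go.py 658 -37 110;python3 - <<'E'
from h import *
ims=[]
for n in ('scene','top'):
    c=arm.capture(n); u,v=px(c,(658,-37,80)).astype(int)
    print(n,u-60,v-60)
    ims.append(cv2.resize(c['frame'][v-60:v+60,u-50:u+50],None,fx=4,fy=4,interpolation=cv2.INTER_CUBIC))
cv2.imwrite('pics/q4.png',np.hstack(ims))
E
```

```text
time_s: 16.0
tcp_pos: [654.1, -37.7, 110.1]
tcp_rot: [[0.995, -0.096, -0.007], [-0.096, -0.995, 0.002], [-0.007, -0.001, -1.0]]
wrist_force: [1.1, 0.2, -1.2]
width: 58.0
t 16.00 tcp [654.1 -37.7 110.1] yaw -5.53 F [ 1.1  0.2 -1.2] w 58.0
 shift cm [ 0.38 -0.11  0.  ]  n@5: 1
 turn deg [-0.05  0.42 -0.13]
scene 330 169
top 302 113
```

View pics/q4.png

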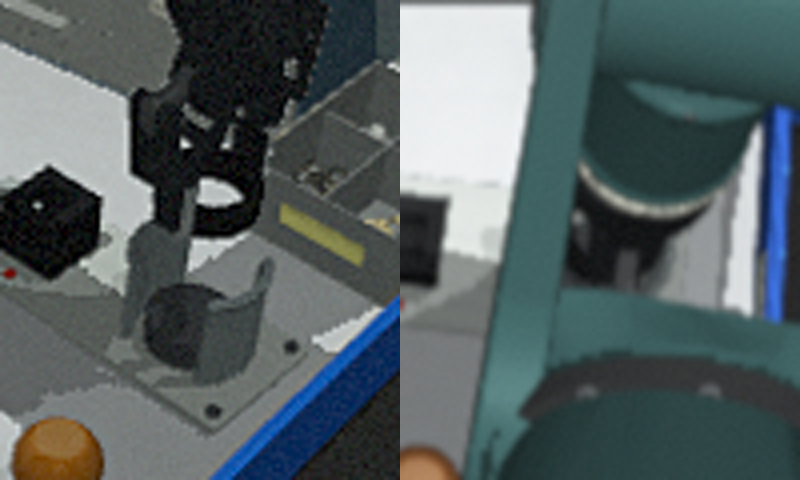

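```bash
python3 -m crank '[[0,[0.4,-0.1,1],[0,0.4,-0.1]],[0,[0,0,1],[0,0,0]],[0,[0,0,0],[0,0,0]],[0,[0,0,0],[0,0,0]]]'; python3 go.py 657.5 -37 76
```

```text
time_s: 16.5
tcp_pos: [657.5, -37.1, 88.9]
tcp_rot: [[0.995, -0.095, 0.001], [-0.095, -0.995, 0.001], [0.001, -0.001, -1.0]]
wrist_force: [0.4, -0.4, -0.5]
width: 57.6
t 16.50 tcp [657.5 -37.1  88.9] yaw -5.44 F [ 0.4 -0.4 -0.5] w 57.6
 shift cm [-0.   -0.01  1.29]  n@5: 1
 turn deg [-0.05 -0.04 -0.04]
```

```bash
python3 -m crank '[[0,[0,0,0.8],[0,0,0]],[0,[0,0,0.8],[0,0,0]],[0,[0,0,0.5],[0,0,0]],[0,[0,0,0.5],[0,0,0]],[0,[0,0,0],[0,0,0]]]'; python3 go.py 657.5 -37 27;python3 - <<'E'
from h import *
ims=[]
for n in ('scene','top'):
    c=arm.capture(n); u,v=px(c,(658,-37,60)).astype(int)
    ims.append(cv2.resize(c['frame'][v-60:v+60,u-50:u+50],None,fx=4,fy=4,interpolation=cv2.INTER_CUBIC))
cv2.imwrite('pics/q5.png',np.hstack(ims))
E
```

```text
time_s: 17.0
tcp_pos: [657.1, -37.0, 60.1]
tcp_rot: [[0.996, -0.095, -0.0], [-0.095, -0.996, 0.001], [-0.0, -0.001, -1.0]]
wrist_force: [-0.1, -0.1, 0.4]
width: 57.2
t 17.00 tcp [657.1 -37.   60.1] yaw -5.44 F [-0.1 -0.1  0.4] w 57.2
 shift cm [ 0.04 -0.    3.31]  n@5: 1
 turn deg [-0.05  0.01 -0.04]
```

View pics/q5.png

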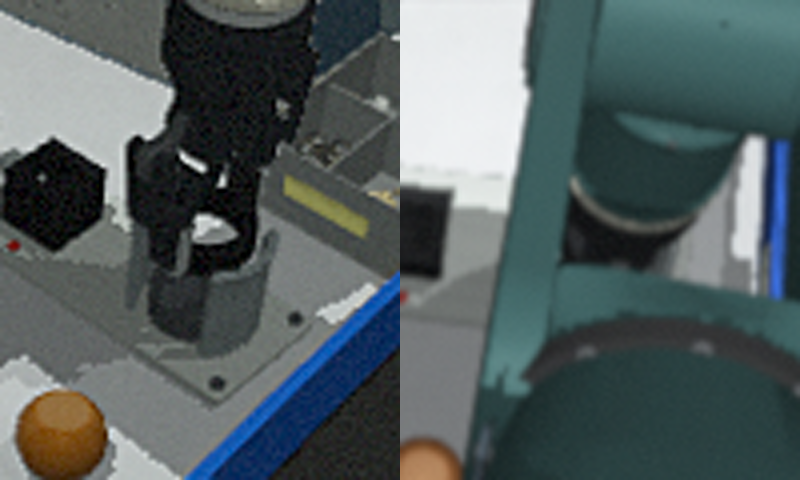

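```bash
python3 -m crank '[[0,[0,0,0.6],[0,0,0]],[0,[0,0,0.6],[0,0,0]],[0,[0,0,0.6],[0,0,0]],[0,[0,0,0.6],[0,0,0]],[0,[0,0,0.3],[0,0,0]],[0,[0,0,0],[0,0,0]]]'; python3 go.py 657.5 -37 26
```

```text
time_s: 17.7
tcp_pos: [658.2, -37.2, 32.1]
tcp_rot: [[0.995, -0.095, 0.002], [-0.095, -0.995, 0.0], [0.002, -0.001, -1.0]]
wrist_force: [0.6, -0.1, -0.2]
width: 58.0
t 17.70 tcp [658.2 -37.2  32.1] yaw -5.44 F [ 0.6 -0.1 -0.2] w 58.0
 shift cm [-0.08 -0.02  0.61]  n@5: 1
 turn deg [-0.04 -0.12 -0.04]
```

```bash
python3 -m crank '[[0,[0,0,0.3],[0,0,0]],[0,[0,0,0.3],[0,0,0]],[0,[0,0,0.2],[0,0,0]],[0,[0,0,0],[0,0,0]]]'; python3 go.py 657.5 -37 26
```

```text
time_s: 18.1
tcp_pos: [659.0, -37.3, 26.3]
tcp_rot: [[0.996, -0.095, 0.004], [-0.095, -0.996, 0.0], [0.004, -0.0, -1.0]]
wrist_force: [0.2, -0.2, -0.5]
width: 57.7
t 18.10 tcp [659.  -37.3  26.3] yaw -5.43 F [ 0.2 -0.2 -0.5] w 57.7
 shift cm [-0.15 -0.01  0.03]  n@5: 1
 turn deg [-0.03 -0.22 -0.03]
```

```bash
python3 -m crank '[[0,[-0.1,0,0.2],[0,-0.2,0]],[0,[0,0,0.1],[0,0,0]]]'; python3 go.py 657.5 -37 26
```

```text
time_s: 18.3
tcp_pos: [659.0, -37.2, 25.7]
tcp_rot: [[0.996, -0.095, 0.003], [-0.095, -0.996, 0.0], [0.002, -0.0, -1.0]]
wrist_force: [-4.6, 0.1, 8.7]
width: 57.5
t 18.30 tcp [659.  -37.2  25.7] yaw -5.42 F [-4.6  0.1  8.7] w 57.5
 shift cm [-0.15 -0.01 -0.03]  n@5: 1
 turn deg [-0.02 -0.14 -0.02]
```

```bash
python3 -m crank '[[75,[0,0,0],[0,0,0]],[85,[0,0,0],[0,0,0]],[85,[0,0,0],[0,0,0]],[85,[0,0,-1],[0,0,0]],[85,[0,0,-2],[0,0,0]],[85,[0,0,-3],[0,0,0]],[85,[0,0,-3],[0,0,0]],[85,[0,0,-2],[0,0,0]],[85,[0,0,0],[0,0,0]]]'; python3 go.py 431.2 -143.5 130;python3 - <<'E'
from h import *
ims=[]
for n in ('scene','top'):
    c=arm.capture(n); u,v=px(c,(658,-37,60)).astype(int)
    ims.append(cv2.resize(c['frame'][v-60:v+60,u-50:u+50],None,fx=4,fy=4,interpolation=cv2.INTER_CUBIC))
cv2.imwrite('pics/q6.png',np.hstack(ims))
E
```

```text
time_s: 19.2
tcp_pos: [658.4, -37.2, 140.3]
tcp_rot: [[0.996, -0.095, 0.001], [-0.095, -0.996, 0.0], [0.001, -0.001, -1.0]]
wrist_force: [1.5, -0.5, -0.2]
width: 72.6
t 19.20 tcp [658.4 -37.2 140.3] yaw -5.43 F [ 1.5 -0.5 -0.2] w 72.6
 shift cm [-21.62  12.73   1.  ]  n@5: 5
 turn deg [-0.03 -0.04 -0.03]
```

View pics/q6.png

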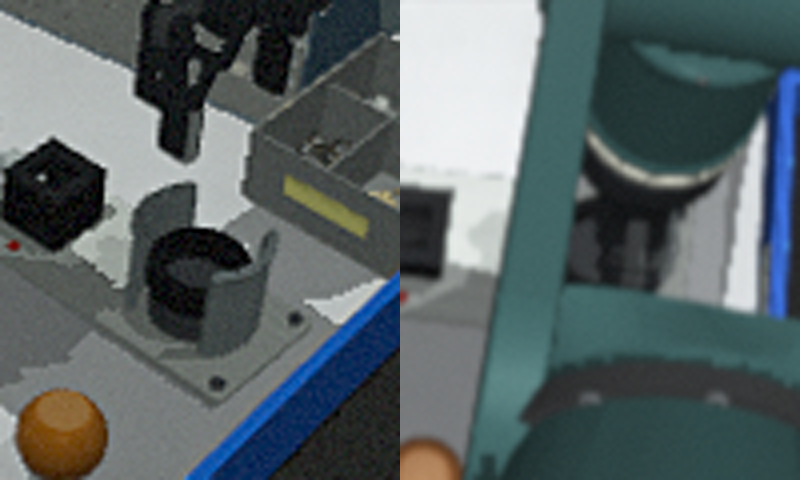

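Spacer lies flat on the seat. Now the lens blank; move over and re-measure.

```bash
python3 -m crank '[[86,[-3.5,2.1,0],[0,0,0]],[86,[-3.5,2.1,0],[0,0,0]],[86,[-3.5,2.1,0],[0,0,0]],[86,[-3.5,2.1,0],[0,0,0]],[86,[-3.5,2.1,0],[0,0,0]],[86,[-2.5,1.6,0],[0,0,0]],[86,[0,0,0],[0,0,0]],[86,[0,0,0],[0,0,0]]]'; python3 go.py 431.2 -143.5 130;python3 - <<'E'
from h import *
c=arm.capture('top'); cv2.imwrite('pics/r1t.png',c['frame'])
c=arm.capture('scene'); cv2.imwrite('pics/r1.png',c['frame'])
for k in ('spacer','lens','ring','ballA','ballB'):
    lo,hi,near,z=OBJ[k]; r=blob(c,lo,hi,near,z,R=32)
    if r: print(k,np.round(r[0][0],1),'area',r[1],'->',r[2])
E
```

```text
time_s: 20.1
tcp_pos: [431.2, -137.3, 126.8]
tcp_rot: [[0.995, -0.093, -0.021], [-0.093, -0.996, 0.009], [-0.021, -0.007, -1.0]]
wrist_force: [0.2, -0.6, 0.1]
width: 74.0
t 20.10 tcp [ 431.2 -137.3  126.8] yaw -5.34 F [ 0.2 -0.6  0.1] w 74.0
 shift cm [ 0.05  0.62 -0.32]  n@5: 1
 turn deg [-0.39  1.23  0.06]
spacer [352.1 299. ] area 212.0 -> [494.2 -55.7   9. ]
lens [368.9 341. ] area 678.0 -> [ 430.6 -142.7    8. ]
ring [286.7 245.8] area 406.5 -> [527.9 159.3   7. ]
ballA [362.1 288.6] area 14.5 -> [523.  -60.3  20. ]
ballB [318.  261.4] area 312.0 -> [525.6  62.4  20. ]
```

View pics/r1.png

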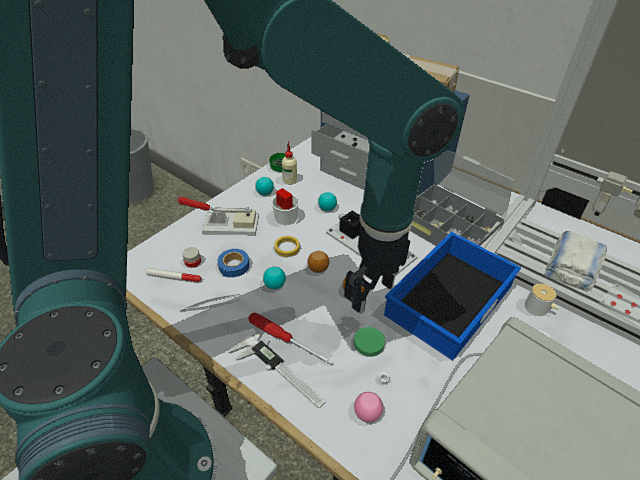

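```bash
python3 -m crank '[[86,[0,0.6,2],[-0.4,1.2,0]],[86,[0,0,2],[0,0,0]],[86,[0,0,2],[0,0,0]],[86,[0,0,0],[0,0,0]],[86,[0,0,0],[0,0,0]]]'; python3 go.py 431 -143.3 40
```

```text
time_s: 20.7
tcp_pos: [438.8, -142.5, 65.1]
tcp_rot: [[0.996, -0.087, 0.006], [-0.087, -0.996, -0.002], [0.006, 0.002, -1.0]]
wrist_force: [0.1, -0.7, -0.1]
width: 73.3
t 20.70 tcp [ 438.8 -142.5   65.1] yaw -4.97 F [ 0.1 -0.7 -0.1] w 73.3
 shift cm [-0.79  0.14  2.51]  n@5: 1
 turn deg [ 0.1  -0.37  0.43]
```

```bash
python3 -m crank '[[86,[-0.8,0.1,1],[0.1,-0.3,0.4]],[86,[0,0,1],[0,0,0]],[86,[0,0,0],[0,0,0]],[86,[0,0,0],[0,0,0]]]'; python3 go.py 431 -143.3 12
```

```text
time_s: 21.1
tcp_pos: [432.5, -143.1, 45.1]
tcp_rot: [[0.996, -0.093, 0.004], [-0.093, -0.996, -0.002], [0.004, 0.001, -1.0]]
wrist_force: [0.6, 0.3, -0.4]
width: 73.2
t 21.10 tcp [ 432.5 -143.1   45.1] yaw -5.32 F [ 0.6  0.3 -0.4] w 73.2
 shift cm [-0.16  0.03  3.31]  n@5: 1
 turn deg [ 0.06 -0.23  0.08]
```

```bash
python3 -m crank '[[86,[-0.15,0,1],[0,-0.2,0]],[86,[0,0,1],[0,0,0]],[86,[0,0,1],[0,0,0]],[86,[0,0,0],[0,0,0]]]'; python3 go.py 431 -143.3 -3;python3 - <<'E'
from h import *
for n in ('scene',):
    c=arm.capture(n); u,v=px(c,(431,-143,20)).astype(int)
    cv2.imwrite(f'pics/r2.png',cv2.resize(c['frame'][v-60:v+60,u-60:u+60],None,fx=4,fy=4,interpolation=cv2.INTER_CUBIC))
E
```

```text
time_s: 21.5
tcp_pos: [431.6, -143.5, 13.2]
tcp_rot: [[0.996, -0.093, 0.002], [-0.093, -0.996, -0.002], [0.002, 0.002, -1.0]]
wrist_force: [-0.2, 0.0, -1.2]
width: 73.5
t 21.50 tcp [ 431.6 -143.5   13.2] yaw -5.34 F [-0.2  0.  -1.2] w 73.5
 shift cm [-0.06 -0.02  1.62]  n@5: 1
 turn deg [ 0.1  -0.12  0.06]
```

View pics/r2.png

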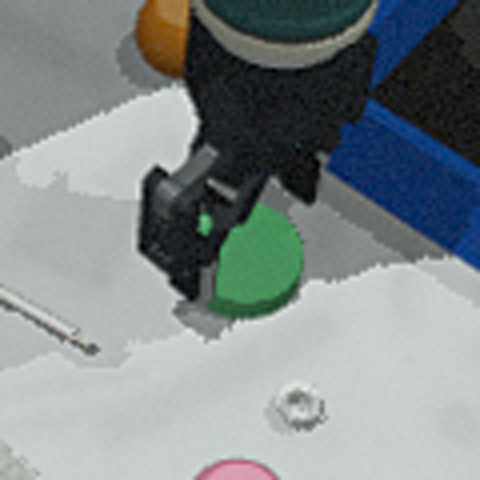

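```bash
python3 -m crank '[[86,[0,0,0.8],[0,0,0]],[86,[0,0,0.6],[0,0,0]],[86,[0,0,0.2],[0,0,0]],[80,[0,0,0],[0,0,0]],[65,[0,0,0],[0,0,0]],[50,[0,0,0],[0,0,0]],[20,[0,0,0],[0,0,0]],[0,[0,0,0],[0,0,0]],[0,[0,0,0],[0,0,0]],[0,[0,0,0],[0,0,0]]]'; python3 go.py 431 -143.3 -3
```

```text
time_s: 22.55
tcp_pos: [432.3, -143.8, -2.8]
tcp_rot: [[0.996, -0.093, 0.003], [-0.093, -0.996, -0.003], [0.004, 0.002, -1.0]]
wrist_force: [-0.7, 0.6, -0.7]
width: 57.0
t 22.55 tcp [ 432.3 -143.8   -2.8] yaw -5.33 F [-0.7  0.6 -0.7] w 57.0
 shift cm [-0.13 -0.04  0.02]  n@5: 1
 turn deg [ 0.14 -0.2   0.06]
```

```bash
python3 -m crank '[[0,[0,0,-1],[0,0,0]],[0,[0,0,-2],[0,0,0]],[0,[0,0,-3],[0,0,0]],[0,[0,0,-3.5],[0,0,0]],[0,[0,0,-2.5],[0,0,0]],[0,[0,0,0],[0,0,0]]]'; python3 go.py 658.5 -37.1 130;python3 - <<'E'
from h import *
for n in ('scene',):
    c=arm.capture(n); u,v=px(c,(431,-143,100)).astype(int)
    cv2.imwrite(f'pics/r3.png',cv2.resize(c['frame'][v-60:v+60,u-60:u+60],None,fx=4,fy=4,interpolation=cv2.INTER_CUBIC))
E
```

```text
time_s: 23.15
tcp_pos: [430.7, -142.9, 123.4]
tcp_rot: [[0.996, -0.093, 0.001], [-0.093, -0.996, -0.001], [0.001, 0.001, -1.0]]
wrist_force: [0.1, -0.3, -0.5]
width: 57.0
t 23.15 tcp [ 430.7 -142.9  123.4] yaw -5.34 F [ 0.1 -0.3 -0.5] w 57.0
 shift cm [ 21.69 -12.65  -0.66]  n@5: 5
 turn deg [ 0.08 -0.05  0.06]
```

View pics/r3.png

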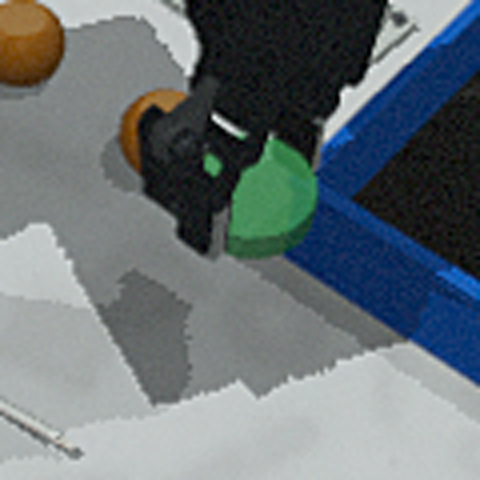

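```bash
python3 -m crank '[[0,[3,-1.75,-0.5],[0,0,0]],[0,[3.5,-2,-0.2],[0,0,0]],[0,[3.5,-2,0],[0,0,0]],[0,[3.5,-2.1,0],[0,0,0]],[0,[3.5,-2,0],[0,0,0]],[0,[3.5,-2,0],[0,0,0]],[0,[1.2,-0.6,0],[0,0,0]],[0,[0,0,0],[0,0,0]],[0,[0,0,0],[0,0,0]]]'; python3 go.py 658.5 -37.1 110
```

```text
time_s: 24.1
tcp_pos: [656.1, -32.1, 114.7]
tcp_rot: [[0.995, -0.095, -0.021], [-0.095, -0.995, 0.004], [-0.021, -0.002, -1.0]]
wrist_force: [0.3, 0.1, -1.1]
width: 57.3
t 24.10 tcp [656.1 -32.1 114.7] yaw -5.44 F [ 0.3  0.1 -1.1] w 57.3
 shift cm [0.3  0.48 0.46]  n@5: 1
 turn deg [-0.1   1.22 -0.05]
```

```bash
python3 -m crank '[[0,[0.3,0.5,0.5],[-0.1,1.2,0]],[0,[0,0,0.5],[0,0,0]],[0,[0,0,0],[0,0,0]],[0,[0,0,0],[0,0,0]]]'; python3 go.py 658.5 -37.1 85
```

```text
time_s: 24.5
tcp_pos: [652.1, -38.7, 101.7]
tcp_rot: [[0.995, -0.097, -0.009], [-0.097, -0.995, 0.001], [-0.009, -0.0, -1.0]]
wrist_force: [-0.4, -1.0, -0.8]
width: 57.1
t 24.50 tcp [652.1 -38.7 101.7] yaw -5.58 F [-0.4 -1.  -0.8] w 57.1
 shift cm [ 0.64 -0.22  1.67]  n@5: 1
 turn deg [-0.01  0.49 -0.18]
```

```bash
python3 -m crank '[[0,[0.6,-0.2,0.5],[0,0.4,-0.1]],[0,[0,0,0],[0,0,0]],[0,[0,0,0],[0,0,0]]]'; python3 go.py 658.5 -37.1 85
```

```text
time_s: 24.8
tcp_pos: [658.4, -37.5, 96.8]
tcp_rot: [[0.995, -0.096, -0.001], [-0.096, -0.995, 0.0], [-0.001, -0.0, -1.0]]
wrist_force: [1.6, -0.0, -0.8]
width: 57.3
t 24.80 tcp [658.4 -37.5  96.8] yaw -5.51 F [ 1.6 -0.  -0.8] w 57.3
 shift cm [ 0.01 -0.04  1.18]  n@5: 1
 turn deg [-0.01  0.06 -0.11]
```

```bash
python3 -m crank '[[0,[0,-0.04,1],[0,0,-0.1]],[0,[0,0,0.8],[0,0,0]],[0,[0,0,0.8],[0,0,0]],[0,[0,0,0.6],[0,0,0]],[0,[0,0,0.5],[0,0,0]],[0,[0,0,0],[0,0,0]]]'; python3 go.py 658.5 -37.1 43;python3 - <<'E'
from h import *
for n in ('scene',):
    c=arm.capture(n); u,v=px(c,(658,-37,60)).astype(int)
    cv2.imwrite(f'pics/r4.png',cv2.resize(c['frame'][v-60:v+60,u-60:u+60],None,fx=4,fy=4,interpolation=cv2.INTER_CUBIC))
E
```

```text
time_s: 25.4
tcp_pos: [658.1, -36.7, 55.8]
tcp_rot: [[0.996, -0.094, -0.002], [-0.094, -0.996, 0.001], [-0.002, -0.0, -1.0]]
wrist_force: [-0.6, -0.2, -0.6]
width: 57.3
t 25.40 tcp [658.1 -36.7  55.8] yaw -5.38 F [-0.6 -0.2 -0.6] w 57.3
 shift cm [0.05 0.04 1.28]  n@5: 1
 turn deg [-0.02  0.12  0.02]
```

View pics/r4.png

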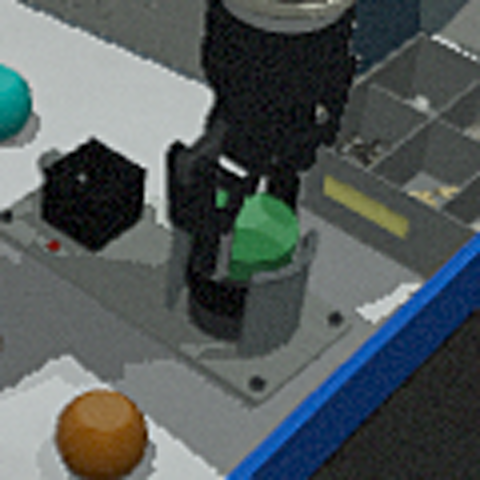

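```bash
python3 -m crank '[[0,[0,0,0.5],[0,0,0]],[0,[0,0,0.4],[0,0,0]],[0,[0,0,0.2],[0,0,0]],[0,[0,0,0],[0,0,0]]]'; python3 go.py 658.5 -37.1 43
```

```text
time_s: 25.85
tcp_pos: [659.0, -36.8, 45.0]
tcp_rot: [[0.996, -0.094, -0.0], [-0.094, -0.996, 0.0], [-0.0, -0.0, -1.0]]
wrist_force: [0.2, 0.0, -0.8]
width: 57.2
t 25.85 tcp [659.  -36.8  45. ] yaw -5.38 F [ 0.2  0.  -0.8] w 57.2
 shift cm [-0.05  0.03  0.2 ]  n@5: 1
 turn deg [-0.01  0.    0.02]
```

```bash
python3 -m crank '[[0,[0,0,0.2],[0,0,0]],[0,[0,0,0.2],[0,0,0]]]'; python3 go.py 658.5 -37.1 43
```

```text
time_s: 26.05
tcp_pos: [659.4, -36.9, 42.6]
tcp_rot: [[0.996, -0.094, 0.001], [-0.094, -0.996, 0.0], [0.001, -0.0, -1.0]]
wrist_force: [-7.4, 1.4, 23.2]
width: 57.1
t 26.05 tcp [659.4 -36.9  42.6] yaw -5.38 F [-7.4  1.4 23.2] w 57.1
 shift cm [-0.09  0.03 -0.04]  n@5: 1
 turn deg [-0.01 -0.04  0.02]
```

```bash
python3 -m crank '[[75,[0,0,0],[0,0,0]],[86,[0,0,0],[0,0,0]],[86,[0,0,0],[0,0,0]],[86,[0,0,-1],[0,0,0]],[86,[0,0,-2],[0,0,0]],[86,[0,0,-3],[0,0,0]],[86,[0,0,-2.5],[0,0,0]],[86,[0,0,0],[0,0,0]]]'; python3 go.py 528 159 130;python3 - <<'E'
from h import *
ims=[]
for n in ('scene','top'):
    c=arm.capture(n); u,v=px(c,(658,-37,60)).astype(int)
    ims.append(cv2.resize(c['frame'][v-60:v+60,u-50:u+50],None,fx=4,fy=4,interpolation=cv2.INTER_CUBIC))
    lo,hi,near,z=OBJ['ring']; r=blob(c,lo,hi,near,z,R=30)
    if r: print(n,'ring',r[1],r[2])
cv2.imwrite('pics/r5.png',np.hstack(ims))
E
```

```text
time_s: 26.85
tcp_pos: [659.6, -37.0, 132.6]
tcp_rot: [[0.996, -0.094, 0.001], [-0.094, -0.996, -0.0], [0.001, -0.0, -1.0]]
wrist_force: [0.7, 0.5, 0.2]
width: 73.6
t 26.85 tcp [659.6 -37.  132.6] yaw -5.38 F [0.7 0.5 0.2] w 73.6
 shift cm [-14.94 -18.28   0.25]  n@5: 4
 turn deg [-0.   -0.06  0.02]
scene ring 408.5 [527.8 159.1   7. ]
top ring 463.5 [528.6 158.2   7. ]
```

View pics/r5.png

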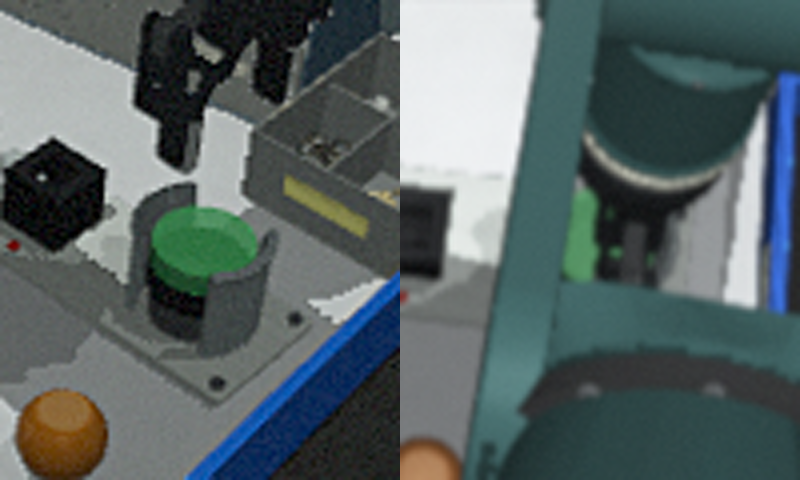

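The lens lies flat on the spacer. On to the ring at (528.2, 158.7), still unmoved.

```bash
python3 -m crank '[[86,[-2.4,-3,0],[0,0,0]],[86,[-2.5,-3.1,0],[0,0,0]],[86,[-2.5,-3.1,0],[0,0,0]],[86,[-2.5,-3.1,0],[0,0,0]],[86,[-2.5,-3.1,0],[0,0,0]],[86,[-2.2,-2.6,0],[0,0,0]],[86,[0,0,0],[0,0,0]],[86,[0,0,0],[0,0,0]]]'; python3 go.py 528.2 158.7 100;python3 - <<'E'
from h import *
c=arm.capture('scene'); cv2.imwrite('pics/s1.png',c['frame'])
for k in ('ring',):
    lo,hi,near,z=OBJ[k]; r=blob(c,lo,hi,near,z,R=32)
    if r: print(k,np.round(r[0][0],1),'area',r[1],'->',r[2])
E
```

```text
time_s: 27.75
tcp_pos: [517.9, 160.5, 120.4]
tcp_rot: [[0.995, -0.097, -0.019], [-0.097, -0.995, -0.002], [-0.019, 0.003, -1.0]]
wrist_force: [-0.4, -0.7, -0.5]
width: 73.3
t 27.75 tcp [517.9 160.5 120.4] yaw -5.55 F [-0.4 -0.7 -0.5] w 73.3
 shift cm [1.08 0.07 2.02]  n@5: 1
 turn deg [ 0.19  1.08 -0.14]
ring [286.5 246. ] area 416.5 -> [527.4 159.3   7. ]
```

View pics/s1.png

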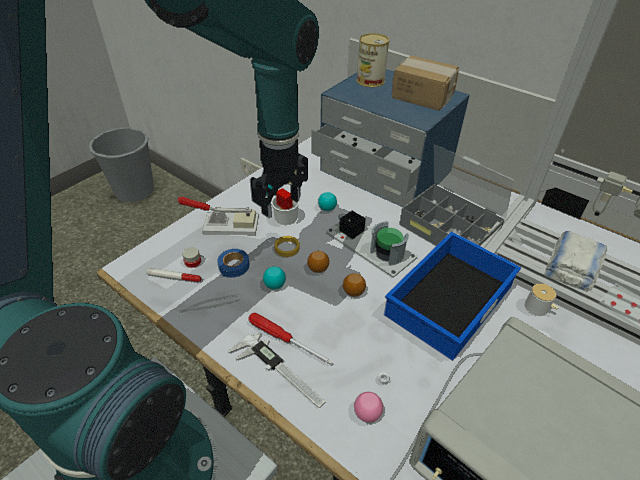

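```bash
python3 -m crank '[[86,[1.1,0.1,1.5],[0.2,1.0,-0.1]],[86,[0,0,1.5],[0,0,0]],[86,[0,0,1],[0,0,0]],[86,[0,0,0],[0,0,0]],[86,[0,0,0],[0,0,0]]]'; python3 go.py 528.2 158.7 40
```

```text
time_s: 28.3
tcp_pos: [531.8, 154.0, 77.5]
tcp_rot: [[0.995, -0.1, -0.001], [-0.1, -0.995, -0.0], [-0.001, 0.001, -1.0]]
wrist_force: [-0.3, -0.6, 0.7]
width: 73.5
t 28.30 tcp [531.8 154.   77.5] yaw -5.76 F [-0.3 -0.6  0.7] w 73.5
 shift cm [-0.4  -0.44  3.75]  n@5: 1
 turn deg [ 0.03  0.06 -0.36]
```

```bash
python3 -m crank '[[86,[-0.4,-0.45,1],[0,0,-0.3]],[86,[0,0,1],[0,0,0]],[86,[0,0,1],[0,0,0]],[86,[0,0,0],[0,0,0]],[86,[0,0,0],[0,0,0]]]'; python3 go.py 528.2 158.7 12
```

```text
time_s: 28.8
tcp_pos: [528.8, 159.1, 45.8]
tcp_rot: [[0.995, -0.095, 0.0], [-0.095, -0.995, -0.0], [0.0, 0.0, -1.0]]
wrist_force: [-0.3, -0.3, 0.3]
width: 73.0
t 28.80 tcp [528.8 159.1  45.8] yaw -5.46 F [-0.3 -0.3  0.3] w 73.0
 shift cm [-0.05  0.04  3.38]  n@5: 1
 turn deg [ 0.01 -0.02 -0.06]
```

```bash
python3 -m crank '[[86,[-0.05,0,1],[0,0,0]],[86,[0,0,1],[0,0,0]],[86,[0,0,1],[0,0,0]],[86,[0,0,0.2],[0,0,0]],[86,[0,0,0],[0,0,0]]]'; python3 go.py 528.2 158.7 -3.5;python3 - <<'E'
from h import *
for n in ('scene',):
    c=arm.capture(n); u,v=px(c,(528,158,20)).astype(int)
    cv2.imwrite(f'pics/s2.png',cv2.resize(c['frame'][v-60:v+60,u-60:u+60],None,fx=4,fy=4,interpolation=cv2.INTER_CUBIC))
E
```

```text
time_s: 29.3
tcp_pos: [528.4, 159.2, 10.9]
tcp_rot: [[0.995, -0.095, 0.0], [-0.095, -0.995, -0.0], [0.0, 0.0, -1.0]]
wrist_force: [-0.3, -0.6, 0.5]
width: 73.3
t 29.30 tcp [528.4 159.2  10.9] yaw -5.45 F [-0.3 -0.6  0.5] w 73.3
 shift cm [-0.01  0.05  1.44]  n@5: 1
 turn deg [ 0.01 -0.03 -0.05]
```

View pics/s2.png

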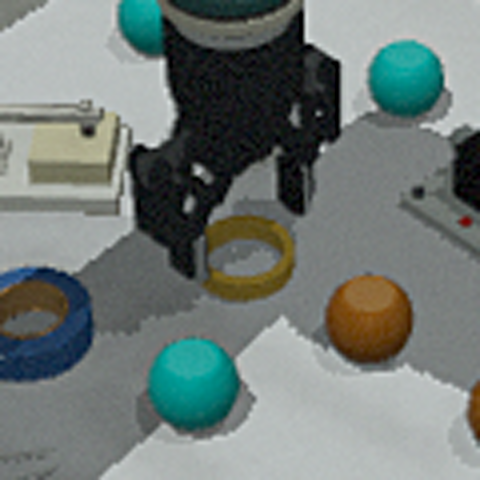

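```bash
python3 -m crank '[[86,[0,0.05,0.7],[0,0,0]],[86,[0,0,0.5],[0,0,0]],[86,[0,0,0.2],[0,0,0]],[80,[0,0,0],[0,0,0]],[65,[0,0,0],[0,0,0]],[50,[0,0,0],[0,0,0]],[20,[0,0,0],[0,0,0]],[0,[0,0,0],[0,0,0]],[0,[0,0,0],[0,0,0]],[0,[0,0,0],[0,0,0]]]'; python3 go.py 528.2 158.7 -3.5
```

```text
time_s: 30.35
tcp_pos: [529.1, 158.8, -2.5]
tcp_rot: [[0.996, -0.095, 0.002], [-0.095, -0.996, 0.0], [0.002, -0.0, -1.0]]
wrist_force: [-0.3, 0.2, -0.5]
width: 57.2
t 30.35 tcp [529.1 158.8  -2.5] yaw -5.43 F [-0.3  0.2 -0.5] w 57.2
 shift cm [-0.09  0.02  0.1 ]  n@5: 1
 turn deg [-0.02 -0.14 -0.03]
```

```bash
python3 -m crank '[[0,[0,0,-1],[0,0,0]],[0,[0,0,-2],[0,0,0]],[0,[0,0,-3],[0,0,0]],[0,[0,0,-4],[0,0,0]],[0,[0,0,-3],[0,0,0]],[0,[0,0,0],[0,0,0]]]'; python3 go.py 659 -37 130;python3 - <<'E'
from h import *
for n in ('scene',):
    c=arm.capture(n); u,v=px(c,(528,158,100)).astype(int)
    cv2.imwrite(f'pics/s3.png',cv2.resize(c['frame'][v-60:v+60,u-60:u+60],None,fx=4,fy=4,interpolation=cv2.INTER_CUBIC))
E
```

```text
time_s: 30.95
tcp_pos: [527.7, 158.6, 133.7]
tcp_rot: [[0.996, -0.095, -0.001], [-0.095, -0.996, -0.0], [-0.001, 0.0, -1.0]]
wrist_force: [0.4, -0.7, -0.7]
width: 57.3
t 30.95 tcp [527.7 158.6 133.7] yaw -5.44 F [ 0.4 -0.7 -0.7] w 57.3
 shift cm [14.92 18.23  0.37]  n@5: 4
 turn deg [ 0.03  0.03 -0.04]
```

View pics/s3.png

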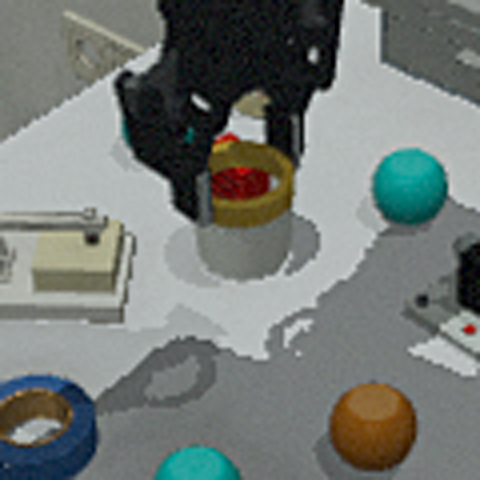

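Ring held level. Carry to the nest.

```bash
python3 -m crank '[[0,[2.4,3,0],[0,0,0]],[0,[2.5,3.1,0],[0,0,0]],[0,[2.5,3.1,0],[0,0,0]],[0,[2.5,3.1,0],[0,0,0]],[0,[2.5,3.1,0],[0,0,0]],[0,[2.0,2.4,0],[0,0,0]],[0,[0.6,0.4,0],[0,0,0]],[0,[0,0,0],[0,0,0]],[0,[0,0,0],[0,0,0]]]'; python3 go.py 659 -37 110
```

```text
time_s: 31.9
tcp_pos: [653.6, -42.4, 118.9]
tcp_rot: [[0.995, -0.092, -0.023], [-0.092, -0.996, 0.002], [-0.023, 0.0, -1.0]]
wrist_force: [-0.8, -0.1, -0.8]
width: 56.8
t 31.90 tcp [653.6 -42.4 118.9] yaw -5.31 F [-0.8 -0.1 -0.8] w 56.8
 shift cm [ 0.51 -0.59  0.88]  n@5: 1
 turn deg [0.   1.3  0.09]
```

```bash
python3 -m crank '[[0,[0.5,-0.6,0.3],[0,1.3,0.1]],[0,[0,0,0],[0,0,0]],[0,[0,0,0],[0,0,0]]]'; python3 go.py 659 -37 90
```

```text
time_s: 32.2
tcp_pos: [655.1, -33.1, 114.2]
tcp_rot: [[0.996, -0.091, -0.005], [-0.091, -0.996, 0.001], [-0.005, -0.001, -1.0]]
wrist_force: [0.7, -0.0, -0.4]
width: 57.2
t 32.20 tcp [655.1 -33.1 114.2] yaw -5.23 F [ 0.7 -0.  -0.4] w 57.2
 shift cm [0.43 0.35 2.42]  n@5: 1
 turn deg [-0.06  0.3   0.17]
```

```bash
python3 -m crank '[[0,[0.4,0.3,0.8],[0,0.3,0.15]],[0,[0,0,0.5],[0,0,0]],[0,[0,0,0],[0,0,0]],[0,[0,0,0],[0,0,0]]]'; python3 go.py 659 -37 90
```

```text
time_s: 32.6
tcp_pos: [658.0, -35.4, 100.1]
tcp_rot: [[0.996, -0.092, -0.001], [-0.092, -0.996, 0.001], [-0.001, -0.001, -1.0]]
wrist_force: [0.2, 0.2, -1.0]
width: 57.2
t 32.60 tcp [658.  -35.4 100.1] yaw -5.28 F [ 0.2  0.2 -1. ] w 57.2
 shift cm [0.12 0.15 1.01]  n@5: 1
 turn deg [-0.05  0.07  0.12]
```

```bash
python3 -m crank '[[0,[0.1,0.15,0.8],[0,0,0.1]],[0,[0,0,0.7],[0,0,0]],[0,[0,0,0.6],[0,0,0]],[0,[0,0,0.5],[0,0,0]],[0,[0,0,0],[0,0,0]]]'; python3 go.py 659 -37 60;python3 - <<'E'
from h import *
for n in ('scene',):
    c=arm.capture(n); u,v=px(c,(658,-37,60)).astype(int)
    cv2.imwrite(f'pics/s4.png',cv2.resize(c['frame'][v-60:v+60,u-60:u+60],None,fx=4,fy=4,interpolation=cv2.INTER_CUBIC))
E
```

```text
time_s: 33.1
tcp_pos: [658.7, -37.5, 71.5]
tcp_rot: [[0.996, -0.095, -0.002], [-0.095, -0.996, 0.001], [-0.002, -0.001, -1.0]]
wrist_force: [0.2, 0.4, -1.1]
width: 57.1
t 33.10 tcp [658.7 -37.5  71.5] yaw -5.43 F [ 0.2  0.4 -1.1] w 57.1
 shift cm [ 0.03 -0.05  1.15]  n@5: 1
 turn deg [-0.06  0.11 -0.03]
```

View pics/s4.png

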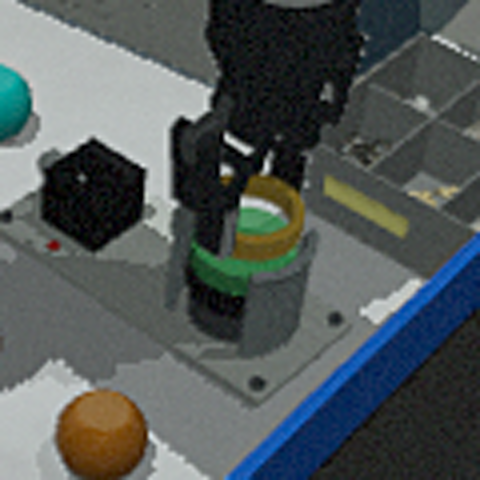

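```bash
python3 -m crank '[[0,[0,0,0.4],[0,0,0]],[0,[0,0,0.4],[0,0,0]],[0,[0,0,0.2],[0,0,0]],[0,[0,0,0],[0,0,0]]]'; python3 go.py 659 -37 60
```

```text
time_s: 33.55
tcp_pos: [659.8, -37.5, 62.3]
tcp_rot: [[0.996, -0.094, 0.001], [-0.094, -0.996, 0.001], [0.001, -0.001, -1.0]]
wrist_force: [-2.1, 0.5, 2.9]
width: 57.1
t 33.55 tcp [659.8 -37.5  62.3] yaw -5.42 F [-2.1  0.5  2.9] w 57.1
 shift cm [-0.09 -0.04  0.23]  n@5: 1
 turn deg [-0.05 -0.03 -0.02]
```

```bash
python3 -m crank '[[0,[-0.1,-0.03,0.1],[0,0,0]],[0,[0,0,0.1],[0,0,0]]]'; python3 go.py 659 -37 60
```

```text
time_s: 33.75
tcp_pos: [659.4, -37.1, 60.9]
tcp_rot: [[0.996, -0.094, 0.002], [-0.094, -0.996, 0.001], [0.002, -0.001, -1.0]]
wrist_force: [0.1, 0.5, 0.1]
width: 57.2
t 33.75 tcp [659.4 -37.1  60.9] yaw -5.42 F [0.1 0.5 0.1] w 57.2
 shift cm [-0.04 -0.01  0.09]  n@5: 1
 turn deg [-0.05 -0.11 -0.02]
```

Run:
```python
from h import *
for n in ('scene',):
    c=arm.capture(n); u,v=px(c,(658,-37,60)).astype(int)
    cv2.imwrite(f'pics/s5.png',cv2.resize(c['frame'][v-40:v+40,u-40:u+40],None,fx=7,fy=7,interpolation=cv2.INTER_CUBIC))
```

```text
(no output)
```

View pics/s5.png

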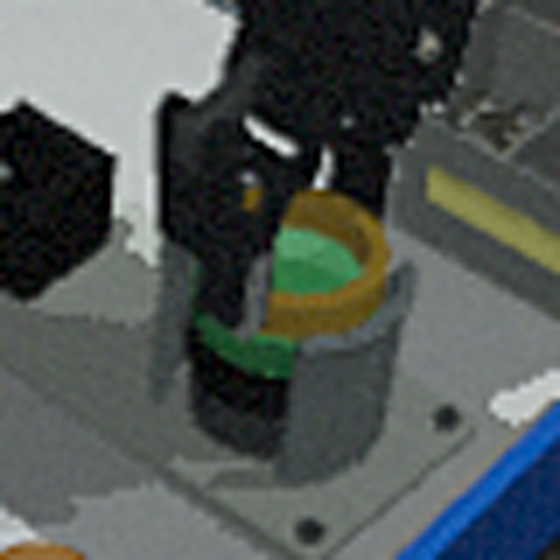

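```bash
python3 -m crank '[[0,[0,0,0.1],[0,0,0]],[0,[0,0,0.1],[0,0,0]]]'; python3 go.py 659 -37 60
```

```text
time_s: 34.0
tcp_pos: [659.2, -37.0, 59.2]
tcp_rot: [[0.996, -0.094, 0.002], [-0.094, -0.996, 0.001], [0.002, -0.001, -1.0]]
wrist_force: [-4.3, 1.2, 12.9]
width: 57.0
t 34.00 tcp [659.2 -37.   59.2] yaw -5.41 F [-4.3  1.2 12.9] w 57.0
 shift cm [-0.02  0.01 -0.08]  n@5: 1
 turn deg [-0.06 -0.09 -0.01]
```

Firm contact at the expected height (59.5). Release and lift.

```bash
python3 -m crank '[[75,[0,0,0],[0,0,0]],[86,[0,0,0],[0,0,0]],[86,[0,0,0],[0,0,0]],[86,[0,0,-1],[0,0,0]],[86,[0,0,-2],[0,0,0]],[86,[0,0,-3],[0,0,0]],[86,[0,0,-2],[0,0,0]],[86,[0,0,0],[0,0,0]]]'; python3 go.py 526 62 130;python3 - <<'E'
from h import *
c=arm.capture('scene'); u,v=px(c,(658,-37,60)).astype(int)
cv2.imwrite(f'pics/s6.png',cv2.resize(c['frame'][v-40:v+40,u-40:u+40],None,fx=7,fy=7,interpolation=cv2.INTER_CUBIC))
look(['crate_floor','ball_lens_0_center'])
E
```

```text
time_s: 34.8
tcp_pos: [659.0, -37.4, 142.7]
tcp_rot: [[0.996, -0.094, 0.001], [-0.094, -0.996, 0.001], [0.001, -0.001, -1.0]]
wrist_force: [0.9, 0.0, -0.7]
width: 73.6
t 34.80 tcp [659.  -37.4 142.7] yaw -5.42 F [ 0.9  0.  -0.7] w 73.6
 shift cm [-14.18  -8.64   1.27]  n@5: 3
 turn deg [-0.04 -0.04 -0.02]
scene crate_floor 0.93 px [449. 297.] net [ 628.1 -211.1    9.9] ray@8 [ 629.8 -210.7    8. ]
scene ball_lens_0_center 0.58 px [355. 285.] net [520.6 -42.3  20.4] ray@20 [520.8 -42.1  20. ]
top crate_floor 0.57 px [435. 193.] net [ 631.2 -215.7    7.2] ray@8 [ 631.  -215.5    8. ]
```

View pics/s6.png

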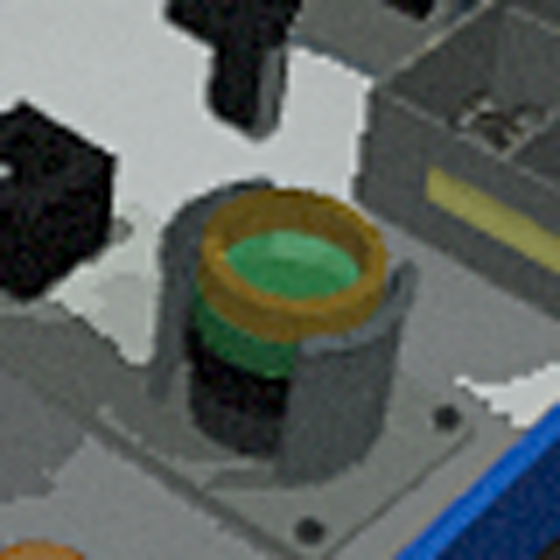

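```bash
python3 - <<'E'
from h import *
c=arm.capture('top')
f=cv2.imread('pics/top0.png'); 
cv2.imwrite('pics/crate.png',cv2.resize(f[125:255,390:490],None,fx=5,fy=4.5,interpolation=cv2.INTER_CUBIC))
E
python3 -m crank '[[86,[-2.8,-1.7,0],[0,0,0]],[86,[-2.8,-1.7,0],[0,0,0]],[86,[-2.8,-1.7,0],[0,0,0]],[86,[-2.8,-1.7,0],[0,0,0]],[86,[-2,-1.2,0],[0,0,0]],[86,[-0.5,-0.4,0],[0,0,0]],[86,[0,0,0],[0,0,0]],[86,[0,0,0],[0,0,0]]]'; python3 go.py 526.3 62 100;python3 - <<'E'
from h import *
for n in ('scene','top'):
    c=arm.capture(n)
    for k in ('ballA','ballB'):
        lo,hi,near,z=OBJ[k]; r=blob(c,lo,hi,near,z,R=25)
        if r: print(n,k,np.round(r[0][0],1),'area',r[1],'->',r[2])
E
```

```text
time_s: 36.0
tcp_pos: [523.2, 61.3, 134.4]
tcp_rot: [[0.995, -0.096, -0.011], [-0.096, -0.995, 0.001], [-0.011, -0.0, -1.0]]
wrist_force: [0.3, 0.1, -0.2]
width: 73.8
t 36.00 tcp [523.2  61.3 134.4] yaw -5.49 F [ 0.3  0.1 -0.2] w 73.8
 shift cm [ 0.34 -0.1   3.44]  n@5: 1
 turn deg [-0.01  0.65 -0.09]
scene ballA [354.  284.3] area 366.5 -> [521.7 -39.9  20. ]
scene ballB [317.8 261.3] area 319.0 -> [525.7  63.   20. ]
```

View pics/crate.png

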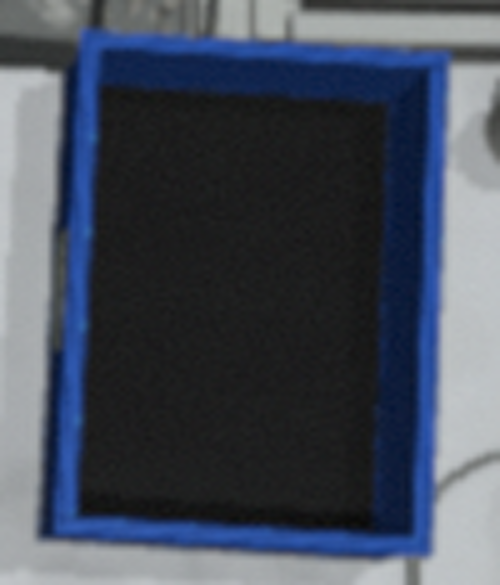

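```bash
python3 - <<'E'
from h import *
c=arm.capture('top')
W=np.array([onz(c,x/5+390,y/4.5+125,64) for x,y in [(85,32),(447,52),(432,553),(57,535)]]); print(np.round(W,1),W.mean(0))
d=(W[0]-W[3]+W[1]-W[2])/2; y=np.arctan2(d[1],d[0]); print(np.degrees(y),np.hypot(*d[:2]))
m=W.mean(0); 
for o in (-50,50): print(o,m[:2]+o*np.array([np.cos(y),np.sin(y)]))
E
python3 -m crank '[[86,[0.35,-0.1,1.5],[0,0.6,0]],[86,[0,0,1.5],[0,0,0]],[86,[0,0,1.5],[0,0,0]],[86,[0,0,0],[0,0,0]],[86,[0,0,0],[0,0,0]]]'; python3 go.py 526.3 62 60
```

```text
[[ 758.8 -139.1   64. ]
 [ 752.2 -303.6   64. ]
 [ 498.7 -292.3   64. ]
 [ 504.2 -126.3   64. ]] [ 628.49333356 -215.3188896    64.        ]
-2.707383490800346 254.3302922520092
-50 [ 578.54914375 -212.95713093]
50 [ 678.43752337 -217.68064828]
time_s: 36.65
tcp_pos: [533.1, 58.8, 88.9]
tcp_rot: [[0.995, -0.1, 0.005], [-0.1, -0.995, -0.0], [0.005, -0.0, -1.0]]
wrist_force: [0.3, 0.3, -0.3]
width: 73.4
t 36.65 tcp [533.1  58.8  88.9] yaw -5.76 F [ 0.3  0.3 -0.3] w 73.4
 shift cm [-0.72 -0.25  2.88]  n@5: 1
 turn deg [-0.01 -0.3  -0.36]
```

```bash
python3 -m crank '[[86,[-0.7,-0.25,1],[0,-0.3,-0.3]],[86,[0,0,0.5],[0,0,0]],[86,[0,0,0],[0,0,0]],[86,[0,0,0],[0,0,0]]]'; python3 go.py 526.3 62 40
```

```text
time_s: 37.05
tcp_pos: [527.3, 61.9, 74.1]
tcp_rot: [[0.995, -0.095, 0.002], [-0.095, -0.995, 0.0], [0.002, -0.0, -1.0]]
wrist_force: [-0.2, 0.7, -0.3]
width: 73.7
t 37.05 tcp [527.3  61.9  74.1] yaw -5.46 F [-0.2  0.7 -0.3] w 73.7
 shift cm [-0.11  0.    3.41]  n@5: 1
 turn deg [-0.03 -0.11 -0.06]
```

```bash
python3 -m crank '[[86,[-0.1,0,1],[0,-0.1,0]],[86,[0,0,1.2],[0,0,0]],[86,[0,0,1],[0,0,0]],[86,[0,0,0],[0,0,0]]]'; python3 go.py 526.3 62 1;python3 - <<'E'
from h import *
c=arm.capture('scene'); u,v=px(c,(526,62,30)).astype(int)
cv2.imwrite(f'pics/b1.png',cv2.resize(c['frame'][v-40:v+40,u-40:u+40],None,fx=7,fy=7,interpolation=cv2.INTER_CUBIC))
E
```

```text
time_s: 37.45
tcp_pos: [526.8, 62.1, 39.8]
tcp_rot: [[0.995, -0.095, 0.002], [-0.095, -0.995, 0.0], [0.001, -0.001, -1.0]]
wrist_force: [0.0, 0.4, -0.4]
width: 73.5
t 37.45 tcp [526.8  62.1  39.8] yaw -5.45 F [ 0.   0.4 -0.4] w 73.5
 shift cm [-0.05  0.02  3.88]  n@5: 1
 turn deg [-0.03 -0.09 -0.05]
```

View pics/b1.png

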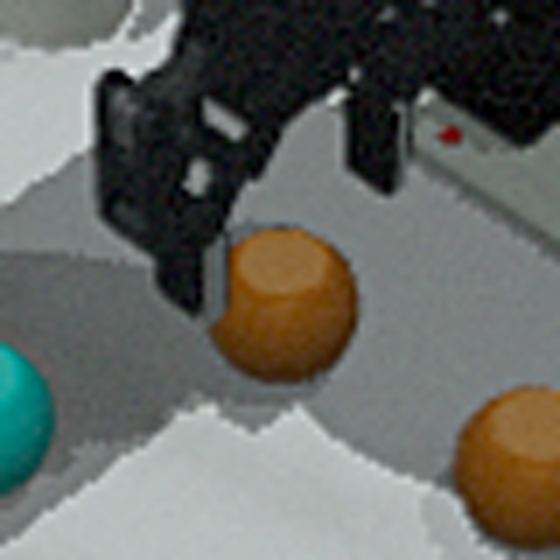

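```bash
python3 -m crank '[[86,[-0.05,0,1],[0,0,0]],[86,[0,0,1],[0,0,0]],[86,[0,0,1],[0,0,0]],[86,[0,0,0.5],[0,0,0]],[86,[0,0,0.3],[0,0,0]],[86,[0,0,0],[0,0,0]]]'; python3 go.py 526.3 62 1
```

```text
time_s: 38.1
tcp_pos: [526.8, 62.2, -1.4]
tcp_rot: [[0.995, -0.095, 0.002], [-0.095, -0.995, 0.0], [0.002, -0.001, -1.0]]
wrist_force: [-1.1, 0.8, -0.2]
width: 73.5
t 38.10 tcp [526.8  62.2  -1.4] yaw -5.45 F [-1.1  0.8 -0.2] w 73.5
 shift cm [-0.04  0.02 -0.24]  n@5: 1
 turn deg [-0.03 -0.1  -0.05]
```

```bash
python3 -m crank '[[70,[0,0,0],[0,0,0]],[60,[0,0,0],[0,0,0]],[50,[0,0,0],[0,0,0]],[30,[0,0,0],[0,0,0]],[10,[0,0,0],[0,0,0]],[0,[0,0,0],[0,0,0]],[0,[0,0,0],[0,0,0]]]'; python3 go.py 526.3 62 1
```

```text
time_s: 38.8
tcp_pos: [527.3, 62.2, -0.1]
tcp_rot: [[0.995, -0.095, 0.003], [-0.095, -0.995, 0.0], [0.003, -0.001, -1.0]]
wrist_force: [0.2, -0.1, -1.1]
width: 47.1
t 38.80 tcp [ 5.273e+02  6.220e+01 -1.000e-01] yaw -5.45 F [ 0.2 -0.1 -1.1] w 47.1
 shift cm [-0.1   0.03 -0.11]  n@5: 1
 turn deg [-0.04 -0.19 -0.05]
```

```bash
python3 -m crank '[[0,[0,0,-1],[0,0,0]],[0,[0,0,-2],[0,0,0]],[0,[0,0,-3],[0,0,0]],[0,[0,0,-4],[0,0,0]],[0,[0,0,-3],[0,0,0]],[0,[0,0,0],[0,0,0]]]'; python3 go.py 579.5 -212.5 140;python3 - <<'E'
from h import *
c=arm.capture('scene'); u,v=px(c,(526,62,130)).astype(int)
cv2.imwrite(f'pics/b2.png',cv2.resize(c['frame'][v-40:v+40,u-40:u+40],None,fx=6,fy=6,interpolation=cv2.INTER_CUBIC))
E
```

```text
time_s: 39.4
tcp_pos: [525.8, 62.1, 136.2]
tcp_rot: [[0.995, -0.095, 0.001], [-0.095, -0.995, 0.0], [0.001, -0.0, -1.0]]
wrist_force: [0.9, -0.8, -1.1]
width: 47.5
t 39.40 tcp [525.8  62.1 136.2] yaw -5.45 F [ 0.9 -0.8 -1.1] w 47.5
 shift cm [ 7.95 26.83 -0.39]  n@5: 6
 turn deg [-0.03 -0.03 -0.05]
```

View pics/b2.png

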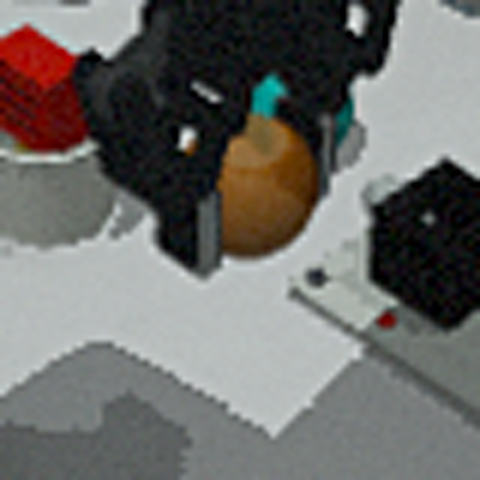

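```bash
python3 -m crank '[[0,[0.8,2.8,-0.3],[0,0,0]],[0,[1,3.2,-0.2],[0,0,0]],[0,[1,3.2,0],[0,0,0]],[0,[1,3.2,0],[0,0,0]],[0,[1,3.2,0],[0,0,0]],[0,[1,3.2,0],[0,0,0]],[0,[1,3.2,0],[0,0,0]],[0,[0.8,2.6,0],[0,0,0]],[0,[0,0,0],[0,0,0]],[0,[0,0,0],[0,0,0]]]'; python3 go.py 579.5 -212.5 110
```

```text
time_s: 40.45
tcp_pos: [569.0, -196.3, 125.5]
tcp_rot: [[0.995, -0.093, -0.022], [-0.093, -0.996, 0.008], [-0.023, -0.006, -1.0]]
wrist_force: [0.7, 0.3, -0.7]
width: 47.3
t 40.45 tcp [ 569.  -196.3  125.5] yaw -5.34 F [ 0.7  0.3 -0.7] w 47.3
 shift cm [1.23 1.52 1.52]  n@5: 1
 turn deg [-0.33  1.3   0.06]
```

```bash
python3 -m crank '[[0,[1.2,1.5,0.8],[-0.3,1.2,0]],[0,[0,0,0],[0,0,0]],[0,[0,0,0],[0,0,0]]]'; python3 go.py 579.5 -212.5 90;python3 - <<'E'
from h import *
ims=[]
for n in ('scene','top'):
    c=arm.capture(n); u,v=px(c,(600,-212,60)).astype(int)
    ims.append(cv2.resize(c['frame'][v-70:v+70,u-60:u+60],None,fx=3.3,fy=3.3,interpolation=cv2.INTER_CUBIC))
cv2.imwrite('pics/b3.png',np.hstack(ims))
E
```

```text
time_s: 40.75
tcp_pos: [576.6, -208.8, 114.3]
tcp_rot: [[0.996, -0.092, -0.007], [-0.092, -0.996, 0.005], [-0.008, -0.004, -1.0]]
wrist_force: [0.5, 0.5, -1.7]
width: 46.8
t 40.75 tcp [ 576.6 -208.8  114.3] yaw -5.28 F [ 0.5  0.5 -1.7] w 46.8
 shift cm [0.34 0.35 2.42]  n@5: 1
 turn deg [-0.22  0.44  0.12]
```

View pics/b3.png

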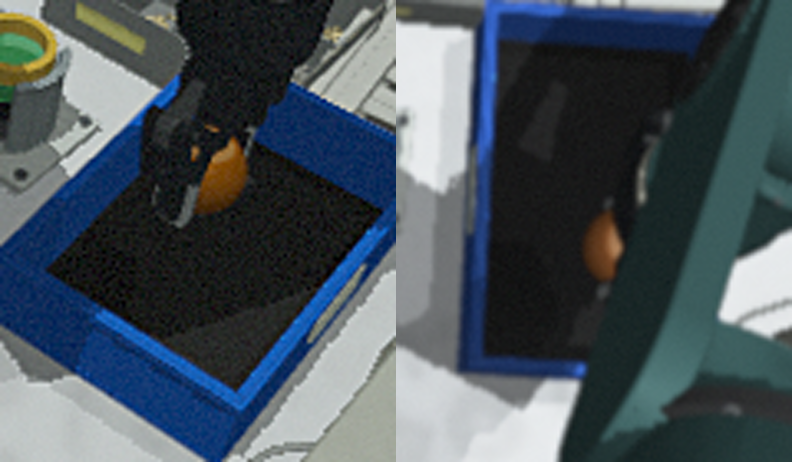

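```bash
python3 -m crank '[[0,[0.3,0.3,1],[-0.2,0.4,0.1]],[0,[0,0,1.2],[0,0,0]],[0,[0,0,1.2],[0,0,0]],[0,[0,0,1.2],[0,0,0]],[0,[0,0,1],[0,0,0]],[0,[0,0,0.5],[0,0,0]],[0,[0,0,0],[0,0,0]]]'; python3 go.py 579.5 -212.5 8
```

```text
time_s: 41.55
tcp_pos: [578.6, -209.9, 47.4]
tcp_rot: [[0.996, -0.092, -0.002], [-0.092, -0.996, 0.001], [-0.002, -0.001, -1.0]]
wrist_force: [-0.0, -0.4, -0.9]
width: 47.3
t 41.55 tcp [ 578.6 -209.9   47.4] yaw -5.26 F [-0.  -0.4 -0.9] w 47.3
 shift cm [0.12 0.26 3.94]  n@5: 1
 turn deg [-0.05  0.11  0.14]
```

```bash
python3 -m crank '[[0,[0.1,0.2,0.6],[0,0.1,0.1]],[0,[0,0,0.6],[0,0,0]],[0,[0,0,0.6],[0,0,0]],[0,[0,0,0.5],[0,0,0]],[0,[0,0,0.4],[0,0,0]],[0,[0,0,0.2],[0,0,0]],[0,[0,0,0],[0,0,0]],[0,[0,0,0],[0,0,0]]]'; python3 go.py 579.5 -212.5 8
```

```text
time_s: 42.35
tcp_pos: [580.5, -212.8, 16.7]
tcp_rot: [[0.996, -0.094, 0.002], [-0.094, -0.996, -0.0], [0.002, -0.0, -1.0]]
wrist_force: [-0.2, 0.4, -1.6]
width: 47.5
t 42.35 tcp [ 580.5 -212.8   16.7] yaw -5.38 F [-0.2  0.4 -1.6] w 47.5
 shift cm [-0.1  -0.02  0.87]  n@5: 1
 turn deg [-0.01 -0.11  0.02]
```

```bash
python3 -m crank '[[0,[0,0,0.25],[0,0,0]],[0,[0,0,0.2],[0,0,0]],[0,[0,0,0.1],[0,0,0]],[0,[0,0,0],[0,0,0]],[0,[0,0,0],[0,0,0]]]'; python3 go.py 579.5 -212.5 8
```

```text
time_s: 42.85
tcp_pos: [581.0, -213.0, 11.4]
tcp_rot: [[0.996, -0.094, 0.003], [-0.094, -0.996, -0.001], [0.003, 0.0, -1.0]]
wrist_force: [-0.0, 0.3, -1.1]
width: 47.1
t 42.85 tcp [ 581.  -213.    11.4] yaw -5.37 F [-0.   0.3 -1.1] w 47.1
 shift cm [-0.15 -0.03  0.34]  n@5: 1
 turn deg [ 0.02 -0.18  0.03]
```

```bash
python3 -m crank '[[0,[0,0,0.1],[0,0,0]],[0,[0,0,0.05],[0,0,0]],[0,[0,0,0],[0,0,0]]]'; python3 go.py 579.5 -212.5 8
```

```text
time_s: 43.15
tcp_pos: [581.1, -213.0, 9.9]
tcp_rot: [[0.996, -0.094, 0.003], [-0.094, -0.996, -0.001], [0.003, 0.0, -1.0]]
wrist_force: [0.3, -0.7, -1.6]
width: 47.2
t 43.15 tcp [ 581.1 -213.     9.9] yaw -5.37 F [ 0.3 -0.7 -1.6] w 47.2
 shift cm [-0.16 -0.04  0.19]  n@5: 1
 turn deg [ 0.02 -0.19  0.03]
```

```bash
python3 -m crank '[[0,[0,0,0.08],[0,0,0]],[0,[0,0,0.03],[0,0,0]]]'; python3 go.py 579.5 -212.5 8
```

```text
time_s: 43.35
tcp_pos: [581.1, -213.1, 8.8]
tcp_rot: [[0.996, -0.094, 0.003], [-0.094, -0.996, -0.001], [0.004, 0.0, -1.0]]
wrist_force: [0.1, -1.1, -1.8]
width: 47.4
t 43.35 tcp [ 581.1 -213.1    8.8] yaw -5.37 F [ 0.1 -1.1 -1.8] w 47.4
 shift cm [-0.17 -0.04  0.08]  n@5: 1
 turn deg [ 0.03 -0.2   0.03]
```

```bash
python3 -m crank '[[0,[0,0,0.05],[0,0,0]],[0,[0,0,0.03],[0,0,0]]]'; python3 go.py 579.5 -212.5 8
```

```text
time_s: 43.55
tcp_pos: [581.1, -213.1, 7.9]
tcp_rot: [[0.996, -0.094, 0.003], [-0.094, -0.996, -0.001], [0.003, 0.0, -1.0]]
wrist_force: [-0.0, 0.4, -0.7]
width: 47.2
t 43.55 tcp [ 581.1 -213.1    7.9] yaw -5.37 F [-0.   0.4 -0.7] w 47.2
 shift cm [-0.17 -0.04 -0.01]  n@5: 1
 turn deg [ 0.02 -0.2   0.03]
```

```bash
python3 -m crank '[[0,[0,0,0.03],[0,0,0]],[0,[0,0,0],[0,0,0]]]'; python3 go.py 579.5 -212.5 8
```

```text
time_s: 43.75
tcp_pos: [581.1, -213.0, 7.6]
tcp_rot: [[0.996, -0.094, 0.003], [-0.094, -0.996, -0.001], [0.003, 0.0, -1.0]]
wrist_force: [-0.2, 0.7, -1.2]
width: 47.3
t 43.75 tcp [ 581.1 -213.     7.6] yaw -5.37 F [-0.2  0.7 -1.2] w 47.3
 shift cm [-0.17 -0.04 -0.05]  n@5: 1
 turn deg [ 0.02 -0.2   0.03]
```

```bash
python3 -m crank '[[0,[0,0,0.04],[0,0,0]],[0,[0,0,0.02],[0,0,0]]]'; python3 go.py; python3 -m crank '[[0,[0,0,0.04],[0,0,0]]]' | grep force; python3 go.py
```

```text
time_s: 43.95
tcp_pos: [581.2, -213.1, 7.3]
tcp_rot: [[0.996, -0.094, 0.003], [-0.094, -0.996, -0.001], [0.004, 0.001, -1.0]]
wrist_force: [-0.8, 0.4, 3.3]
width: 47.4
t 43.95 tcp [ 581.2 -213.1    7.3] yaw -5.37 F [-0.8  0.4  3.3] w 47.4
wrist_force: [-1.0, 1.1, 6.0]
t 44.05 tcp [ 581.2 -213.1    7.3] yaw -5.37 F [-1.   1.1  6. ] w 47.1
```

Floor contact felt (about 5 N). Release and rise slowly.

```bash
python3 -m crank '[[60,[0,0,0],[0,0,0]],[65,[0,0,0],[0,0,0]],[75,[0,0,0],[0,0,0]],[75,[0,0,0],[0,0,0]],[75,[0,0,-1],[0,0,0]],[80,[0,0,-2],[0,0,0]],[86,[0,0,-3],[0,0,0]],[86,[0,0,-4],[0,0,0]],[86,[0,0,-3],[0,0,0]],[86,[0,0,0],[0,0,0]]]'; python3 go.py 522.3 -40.7 130;python3 - <<'E'
from h import *
ims=[]
for n in ('scene','top'):
    c=arm.capture(n); u,v=px(c,(600,-212,60)).astype(int)
    ims.append(cv2.resize(c['frame'][v-70:v+70,u-60:u+60],None,fx=3.3,fy=3.3,interpolation=cv2.INTER_CUBIC))
    lo,hi,near,z=OBJ['ballA']; r=blob(c,lo,hi,near,z,R=25)
    if r: print(n,'A',r[1],r[2])
cv2.imwrite('pics/b4.png',np.hstack(ims))
E
```

```text
time_s: 45.05
tcp_pos: [580.5, -213.0, 143.7]
tcp_rot: [[0.996, -0.094, 0.003], [-0.094, -0.996, -0.0], [0.003, 0.0, -1.0]]
wrist_force: [-0.1, 0.9, -0.1]
width: 73.5
t 45.05 tcp [ 580.5 -213.   143.7] yaw -5.38 F [-0.1  0.9 -0.1] w 73.5
 shift cm [ -7.42 -16.6    1.34]  n@5: 4
 turn deg [ 0.01 -0.16  0.02]
scene A 366.0 [521.5 -40.1  20. ]
top A 252.5 [522.3 -40.8  20. ]
```

View pics/b4.png

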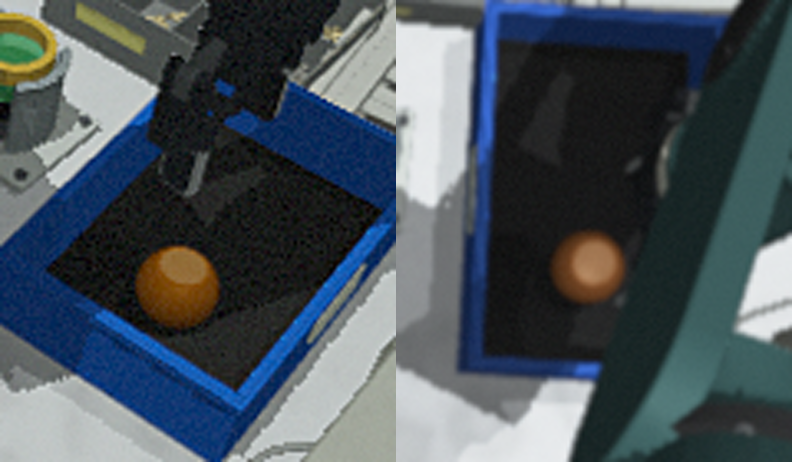

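Ball B stands upright in the crate. Now ball A at (522, −40.5).

```bash
python3 -m crank '[[86,[-1.4,-3,0],[0,0,0]],[86,[-1.4,-3.1,0],[0,0,0]],[86,[-1.4,-3.1,0],[0,0,0]],[86,[-1.4,-3.1,0],[0,0,0]],[86,[-1.3,-3,0],[0,0,0]],[86,[-0.5,-1.3,0],[0,0,0]],[86,[0,0,0],[0,0,0]],[86,[0,0,0],[0,0,0]]]'; python3 go.py 522.3 -40.5 100
```

```text
time_s: 45.95
tcp_pos: [510.8, -34.0, 130.5]
tcp_rot: [[0.995, -0.096, -0.02], [-0.096, -0.995, 0.005], [-0.02, -0.004, -1.0]]
wrist_force: [0.1, -0.6, -0.3]
width: 73.5
t 45.95 tcp [510.8 -34.  130.5] yaw -5.48 F [ 0.1 -0.6 -0.3] w 73.5
 shift cm [1.27 0.55 3.02]  n@5: 1
 turn deg [-0.2   1.15 -0.09]
```

```bash
python3 -m crank '[[86,[1.3,0.6,1.5],[-0.2,1.1,0]],[86,[0,0,1.5],[0,0,0]],[86,[0,0,1],[0,0,0]],[86,[0,0,0],[0,0,0]],[86,[0,0,0],[0,0,0]]]'; python3 go.py 522.3 -40.5 60
```

```text
time_s: 46.45
tcp_pos: [526.8, -47.2, 88.3]
tcp_rot: [[0.995, -0.099, 0.002], [-0.099, -0.995, -0.002], [0.002, 0.002, -1.0]]
wrist_force: [0.4, 0.1, 0.4]
width: 73.6
t 46.45 tcp [526.8 -47.2  88.3] yaw -5.70 F [0.4 0.1 0.4] w 73.6
 shift cm [-0.52 -0.63  2.83]  n@5: 1
 turn deg [ 0.12 -0.14 -0.3 ]
```

```bash
python3 -m crank '[[86,[-0.5,-0.65,1],[0.1,-0.1,-0.3]],[86,[0,0,0.5],[0,0,0]],[86,[0,0,0],[0,0,0]],[86,[0,0,0],[0,0,0]]]'; python3 go.py 522.3 -40.5 40;python3 - <<'E'
from h import *
c=arm.capture('scene'); u,v=px(c,(522,-40,30)).astype(int)
cv2.imwrite(f'pics/c1.png',cv2.resize(c['frame'][v-50:v+40,u-40:u+40],None,fx=6,fy=6,interpolation=cv2.INTER_CUBIC))
E
```

```text
time_s: 46.85
tcp_pos: [522.8, -40.1, 73.0]
tcp_rot: [[0.996, -0.094, 0.002], [-0.094, -0.996, -0.001], [0.002, 0.0, -1.0]]
wrist_force: [-0.7, 0.2, 0.1]
width: 73.4
t 46.85 tcp [522.8 -40.1  73. ] yaw -5.40 F [-0.7  0.2  0.1] w 73.4
 shift cm [-0.05  0.04  3.3 ]  n@5: 1
 turn deg [ 0.02 -0.12  0.  ]
```

View pics/c1.png

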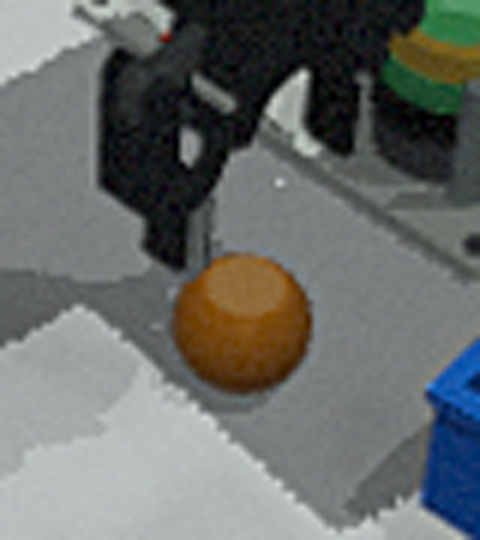

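```bash
python3 -m crank '[[86,[-0.05,0.04,1],[0,-0.1,0]],[86,[0,0,1.2],[0,0,0]],[86,[0,0,1],[0,0,0]],[86,[0,0,1],[0,0,0]],[86,[0,0,1],[0,0,0]],[86,[0,0,0.5],[0,0,0]],[86,[0,0,0],[0,0,0]]]'; python3 go.py 522.3 -40.5 -1
```

```text
time_s: 47.6
tcp_pos: [522.3, -40.5, 10.5]
tcp_rot: [[0.996, -0.094, -0.0], [-0.094, -0.996, -0.0], [-0.0, 0.0, -1.0]]
wrist_force: [0.4, -0.4, 0.3]
width: 73.8
t 47.60 tcp [522.3 -40.5  10.5] yaw -5.39 F [ 0.4 -0.4  0.3] w 73.8
 shift cm [-0.   -0.    1.15]  n@5: 1
 turn deg [0.02 0.   0.01]
```

```bash
python3 -m crank '[[86,[0,0,0.7],[0,0,0]],[86,[0,0,0.4],[0,0,0]],[80,[0,0,0],[0,0,0]],[65,[0,0,0],[0,0,0]],[55,[0,0,0],[0,0,0]],[40,[0,0,0],[0,0,0]],[10,[0,0,0],[0,0,0]],[0,[0,0,0],[0,0,0]],[0,[0,0,0],[0,0,0]]]'; python3 go.py 522.3 -40.5 -1
```

```text
time_s: 48.5
tcp_pos: [523.1, -40.7, -0.1]
tcp_rot: [[0.996, -0.094, 0.002], [-0.094, -0.996, -0.001], [0.002, 0.001, -1.0]]
wrist_force: [-0.3, 0.6, -1.5]
width: 47.1
t 48.50 tcp [ 5.231e+02 -4.070e+01 -1.000e-01] yaw -5.38 F [-0.3  0.6 -1.5] w 47.1
 shift cm [-0.08 -0.01  0.09]  n@5: 1
 turn deg [ 0.04 -0.11  0.02]
```

```bash
python3 -m crank '[[0,[0,0,-1],[0,0,0]],[0,[0,0,-2],[0,0,0]],[0,[0,0,-3],[0,0,0]],[0,[0,0,-4],[0,0,0]],[0,[0,0,-3],[0,0,0]],[0,[0,0,0],[0,0,0]]]'; python3 go.py 679.5 -217 140;python3 - <<'E'
from h import *
c=arm.capture('scene'); u,v=px(c,(522,-40,130)).astype(int)
cv2.imwrite(f'pics/c2.png',cv2.resize(c['frame'][v-40:v+40,u-40:u+40],None,fx=6,fy=6,interpolation=cv2.INTER_CUBIC))
E
```

```text
time_s: 49.1
tcp_pos: [521.8, -40.4, 136.3]
tcp_rot: [[0.996, -0.094, -0.001], [-0.094, -0.996, -0.0], [-0.001, 0.0, -1.0]]
wrist_force: [0.7, 0.0, -0.8]
width: 47.9
t 49.10 tcp [521.8 -40.4 136.3] yaw -5.38 F [ 0.7  0.  -0.8] w 47.9
 shift cm [17.36 16.11 -0.38]  n@5: 4
 turn deg [0.02 0.05 0.02]
```

View pics/c2.png

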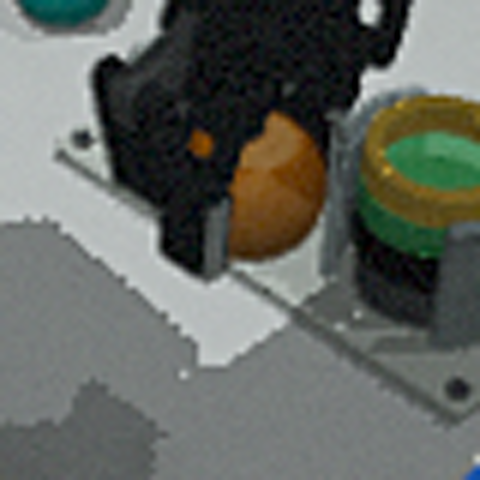

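```bash
python3 -m crank '[[0,[2.6,2.4,-0.4],[0,0,0]],[0,[2.8,2.6,-0.2],[0,0,0]],[0,[2.8,2.6,0],[0,0,0]],[0,[2.8,2.6,0],[0,0,0]],[0,[2.8,2.6,0],[0,0,0]],[0,[2.4,2.3,0],[0,0,0]],[0,[1,0.8,0],[0,0,0]],[0,[0,0,0],[0,0,0]],[0,[0,0,0],[0,0,0]]]'; python3 go.py 679.5 -217 110
```

```text
time_s: 50.05
tcp_pos: [671.4, -217.1, 124.0]
tcp_rot: [[0.995, -0.093, -0.026], [-0.093, -0.996, 0.009], [-0.026, -0.006, -1.0]]
wrist_force: [-0.5, 0.4, -1.5]
width: 47.4
t 50.05 tcp [ 671.4 -217.1  124. ] yaw -5.32 F [-0.5  0.4 -1.5] w 47.4
 shift cm [ 0.84 -0.08  1.38]  n@5: 1
 turn deg [-0.37  1.5   0.07]
```

```bash
python3 -m crank '[[0,[0.8,0,0.8],[-0.3,1.4,0]],[0,[0,0,0],[0,0,0]],[0,[0,0,0],[0,0,0]]]'; python3 go.py 679.5 -217 90;python3 - <<'E'
from h import *
ims=[]
for n in ('scene','top'):
    c=arm.capture(n); u,v=px(c,(620,-212,60)).astype(int)
    ims.append(cv2.resize(c['frame'][v-70:v+70,u-60:u+60],None,fx=3.3,fy=3.3,interpolation=cv2.INTER_CUBIC))
cv2.imwrite('pics/c3.png',np.hstack(ims))
E
```

```text
time_s: 50.35
tcp_pos: [675.2, -214.4, 113.4]
tcp_rot: [[0.996, -0.091, -0.008], [-0.091, -0.996, 0.004], [-0.008, -0.004, -1.0]]
wrist_force: [0.4, 0.6, -1.1]
width: 47.1
t 50.35 tcp [ 675.2 -214.4  113.4] yaw -5.25 F [ 0.4  0.6 -1.1] w 47.1
 shift cm [0.47 0.23 2.34]  n@5: 1
 turn deg [-0.21  0.47  0.15]
```

View pics/c3.png

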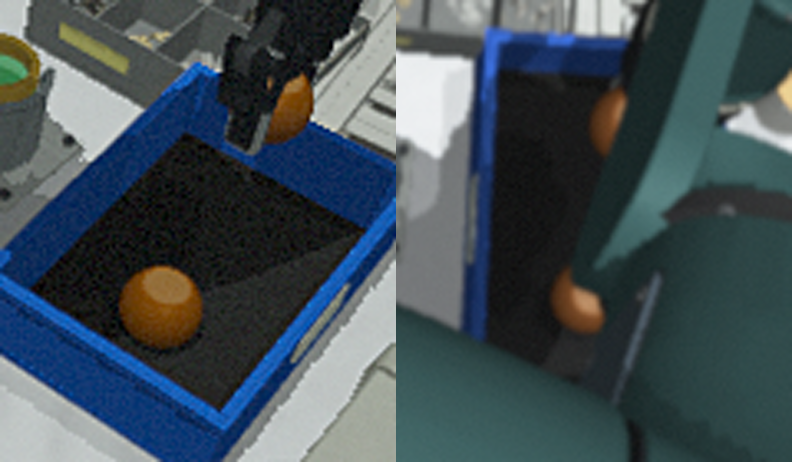

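```bash
python3 -m crank '[[0,[0.4,0.2,1],[-0.2,0.4,0.1]],[0,[0,0,1.2],[0,0,0]],[0,[0,0,1.2],[0,0,0]],[0,[0,0,1.2],[0,0,0]],[0,[0,0,1],[0,0,0]],[0,[0,0,0.5],[0,0,0]],[0,[0,0,0],[0,0,0]]]'; python3 go.py 679.5 -217 8
```

```text
time_s: 51.15
tcp_pos: [678.4, -216.4, 46.5]
tcp_rot: [[0.996, -0.093, -0.002], [-0.093, -0.996, 0.001], [-0.002, -0.0, -1.0]]
wrist_force: [-0.1, -0.2, -0.9]
width: 47.3
t 51.15 tcp [ 678.4 -216.4   46.5] yaw -5.34 F [-0.1 -0.2 -0.9] w 47.3
 shift cm [0.12 0.06 3.85]  n@5: 1
 turn deg [-0.02  0.13  0.06]
```

```bash
python3 -m crank '[[0,[0.1,0,0.6],[0,0.1,0]],[0,[0,0,0.6],[0,0,0]],[0,[0,0,0.6],[0,0,0]],[0,[0,0,0.5],[0,0,0]],[0,[0,0,0.4],[0,0,0]],[0,[0,0,0.2],[0,0,0]],[0,[0,0,0],[0,0,0]],[0,[0,0,0],[0,0,0]]]'; python3 go.py 679.5 -217 8
```

```text
time_s: 51.95
tcp_pos: [680.5, -216.9, 16.0]
tcp_rot: [[0.996, -0.093, 0.002], [-0.093, -0.996, -0.001], [0.002, 0.0, -1.0]]
wrist_force: [-0.2, -0.6, -1.6]
width: 47.4
t 51.95 tcp [ 680.5 -216.9   16. ] yaw -5.34 F [-0.2 -0.6 -1.6] w 47.4
 shift cm [-0.11  0.01  0.8 ]  n@5: 1
 turn deg [ 0.02 -0.1   0.06]
```

```bash
python3 -m crank '[[0,[0,0,0.25],[0,0,0]],[0,[0,0,0.15],[0,0,0]],[0,[0,0,0.1],[0,0,0]],[0,[0,0,0],[0,0,0]],[0,[0,0,0],[0,0,0]]]'; python3 go.py
```

```text
time_s: 52.45
tcp_pos: [681.1, -217.2, 11.4]
tcp_rot: [[0.996, -0.093, 0.003], [-0.093, -0.996, -0.001], [0.003, 0.001, -1.0]]
wrist_force: [-0.2, -0.3, -1.4]
width: 47.6
t 52.45 tcp [ 681.1 -217.2   11.4] yaw -5.34 F [-0.2 -0.3 -1.4] w 47.6
```

```bash
python3 -m crank '[[0,[0,0,0.12],[0,0,0]],[0,[0,0,0.08],[0,0,0]],[0,[0,0,0.05],[0,0,0]],[0,[0,0,0],[0,0,0]]]'; python3 go.py
```

```text
time_s: 52.85
tcp_pos: [681.2, -217.2, 8.8]
tcp_rot: [[0.996, -0.093, 0.003], [-0.093, -0.996, -0.001], [0.003, 0.001, -1.0]]
wrist_force: [0.5, 0.0, -0.6]
width: 47.4
t 52.85 tcp [ 681.2 -217.2    8.8] yaw -5.34 F [ 0.5  0.  -0.6] w 47.4
```

```bash
python3 -m crank '[[0,[0,0,0.06],[0,0,0]],[0,[0,0,0.04],[0,0,0]]]'; python3 go.py
```

```text
time_s: 53.05
tcp_pos: [681.3, -217.2, 7.8]
tcp_rot: [[0.996, -0.093, 0.003], [-0.093, -0.996, -0.001], [0.003, 0.001, -1.0]]
wrist_force: [0.6, 0.9, -1.1]
width: 47.1
t 53.05 tcp [ 681.3 -217.2    7.8] yaw -5.34 F [ 0.6  0.9 -1.1] w 47.1
```

```bash
python3 -m crank '[[0,[0,0,0.04],[0,0,0]],[0,[0,0,0.03],[0,0,0]]]'; python3 go.py
```

```text
time_s: 53.25
tcp_pos: [681.2, -217.2, 7.5]
tcp_rot: [[0.996, -0.093, 0.003], [-0.093, -0.996, -0.001], [0.003, 0.001, -1.0]]
wrist_force: [-0.9, 0.7, 2.4]
width: 47.2
t 53.25 tcp [ 681.2 -217.2    7.5] yaw -5.34 F [-0.9  0.7  2.4] w 47.2
```

Contact. Release and retreat.

```bash
python3 -m crank '[[60,[0,0,0],[0,0,0]],[65,[0,0,0],[0,0,0]],[75,[0,0,0],[0,0,0]],[75,[0,0,0],[0,0,0]],[75,[0,0,-1],[0,0,0]],[75,[0,0,-2],[0,0,0]],[80,[0,0,-3],[0,0,0]],[86,[0,0,-4],[0,0,0]],[86,[0,0,-4],[0,0,0]],[86,[0,0,0],[0,0,0]]]'; python3 go.py 400 400 230
```

```text
time_s: 54.25
tcp_pos: [680.8, -217.1, 154.5]
tcp_rot: [[0.996, -0.093, 0.003], [-0.093, -0.996, -0.001], [0.003, 0.001, -1.0]]
wrist_force: [0.6, -0.3, -0.1]
width: 73.3
t 54.25 tcp [ 680.8 -217.1  154.5] yaw -5.34 F [ 0.6 -0.3 -0.1] w 73.3
 shift cm [-33.68 -58.82  -7.68]  n@5: 12
 turn deg [ 0.04 -0.17  0.06]
```

```bash
python3 -m crank '[[86,[0,0,-4],[0,0,0]],[86,[0,0,-3],[0,0,0]],[86,[-2.5,-3.5,0],[0,0,0]],[86,[-2.5,-3.5,0],[0,0,0]],[86,[-2.5,-3.5,0],[0,0,0]],[86,[-2.5,-3.5,0],[0,0,0]],[86,[-2.5,-3.5,0],[0,0,0]],[86,[-2.5,-3.5,0],[0,0,0]],[86,[-2.5,-3.5,0],[0,0,0]],[86,[-2.5,-3.5,0],[0,0,0]]]'; python3 go.py 400 400 230
```

```text
time_s: 55.25
tcp_pos: [505.5, 84.6, 229.9]
tcp_rot: [[0.995, -0.102, 0.016], [-0.102, -0.995, -0.005], [0.016, 0.004, -1.0]]
wrist_force: [0.5, 1.4, -0.2]
width: 73.1
t 55.25 tcp [505.5  84.6 229.9] yaw -5.83 F [ 0.5  1.4 -0.2] w 73.1
 shift cm [-13.69 -30.31  -0.34]  n@5: 7
 turn deg [ 0.2  -0.92 -0.43]
```

```bash
python3 -m crank '[[86,[-1.6,-3.8,0],[0,0,0]],[86,[-1.6,-3.8,0],[0,0,0]],[86,[-1.6,-3.8,0],[0,0,0]],[86,[-1.6,-3.8,0],[0,0,0]],[86,[-1.6,-3.8,0],[0,0,0]],[86,[-1.6,-3.8,0],[0,0,0]],[86,[-1.6,-3.8,0],[0,0,0]],[86,[-1,-2,0],[0,0,0]],[86,[0,0,0],[0,0,0]],[86,[0,0,0],[0,0,0]]]'; python3 go.py
python3 - <<'E'
from h import *
for n in ('scene','top'):
    c=arm.capture(n); cv2.imwrite(f'pics/e_{n}.png',c['frame'])
    u,v=px(c,(645,-110,40)).astype(int)
    cv2.imwrite(f'pics/ec_{n}.png',cv2.resize(c['frame'][v-60:v+60,u-80:u+80],None,fx=5,fy=5,interpolation=cv2.INTER_CUBIC))
    for q in ('nest_seat','retaining_ring','lens_blank','spacer','plug','plug_handle','white_cup','crate_floor','ball_lens_0_center','blue_tape','red_pot'):
        for r in arm.pinpoint(c,q)[:3]:
            if r['conf']>.3: print(n,q,round(r['conf'],2),np.round(w(c,r['at']),1))
E
```

```text
time_s: 56.25
tcp_pos: [402.3, 397.0, 230.0]
tcp_rot: [[0.995, -0.096, 0.019], [-0.096, -0.995, -0.002], [0.019, -0.0, -1.0]]
wrist_force: [-0.2, 0.5, 0.7]
width: 73.3
t 56.25 tcp [402.3 397.  230. ] yaw -5.50 F [-0.2  0.5  0.7] w 73.3
scene nest_seat 0.59 [654.5 -34.6  28.1]
scene nest_seat 0.43 [613.4 242.1   2.9]
scene retaining_ring 0.59 [664.3 -40.2  61. ]
scene lens_blank 0.62 [661.5 -35.1  45. ]
scene lens_blank 0.31 [ 631.6 -209.9    8.8]
scene spacer 0.65 [657.7 -32.1  27.3]
scene plug 0.81 [611.  239.6   3.6]
scene plug_handle 0.51 [612.2 241.1  58.1]
scene white_cup 0.62 [607.9 236.6  -1.4]
scene crate_floor 0.92 [ 631.8 -208.4    8. ]
scene ball_lens_0_center 0.66 [ 684.8 -215.1   29. ]
scene ball_lens_0_center 0.47 [665.2  72.6  45.6]
scene ball_lens_0_center 0.45 [ 584.1 -210.4   25.8]
scene blue_tape 0.62 [ 4.047e+02  2.129e+02 -2.000e-01]
scene red_pot 0.61 [360.2 293.6   3. ]
top nest_seat 0.72 [658.1 -36.5  26.5]
top retaining_ring 0.61 [661.4 -41.   66.4]
top retaining_ring 0.55 [ 584.7 -214.6   29.2]
top lens_blank 0.7 [661.4 -37.9  46.6]
top spacer 0.55 [ 681.8 -216.8   10.4]
top spacer 0.42 [659.9 -35.6  32.7]
top plug 0.54 [6.129e+02 2.389e+02 5.000e-01]
top plug_handle 0.68 [611.5 234.9  58.1]
top white_cup 0.69 [608.8 238.8   3.4]
top white_cup 0.52 [613.6 239.3  58.6]
top crate_floor 0.76 [ 632.  -216.9    9.6]
top crate_floor 0.35 [610.1 235.3   0.9]
top ball_lens_0_center 0.82 [ 679.2 -214.8   33. ]
top blue_tape 0.74 [4.097e+02 2.162e+02 2.000e-01]
top red_pot 0.61 [357.5 294.7   1.9]
```

View pics/e_top.png

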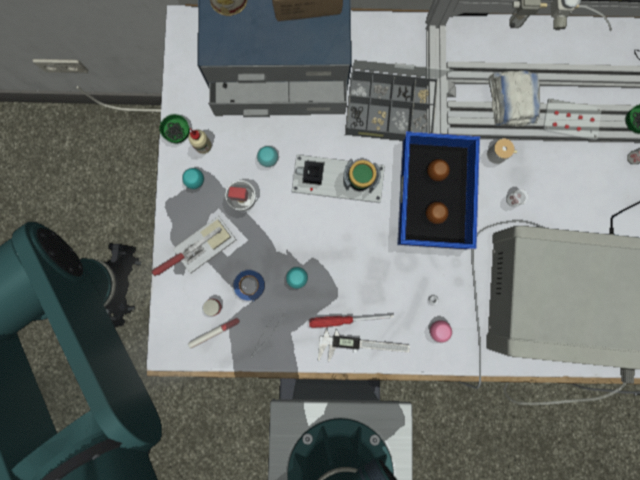

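View pics/ec_scene.png

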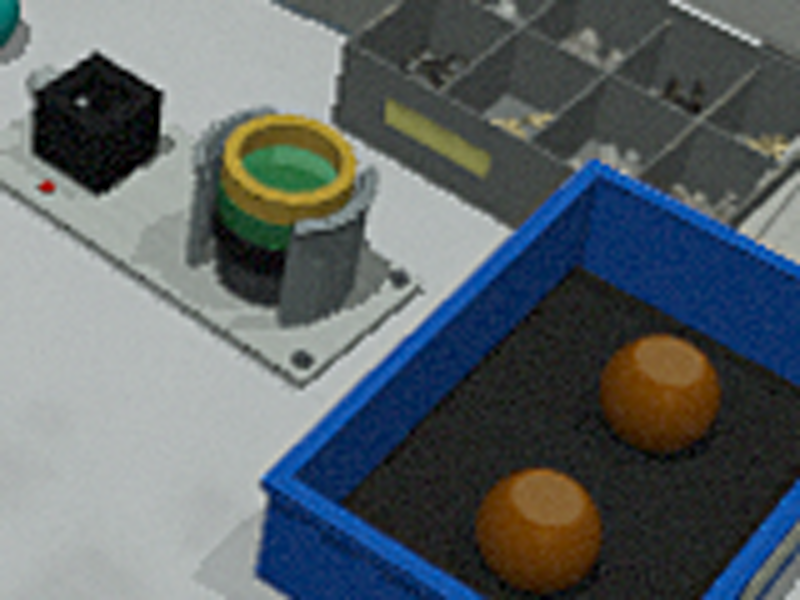

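View pics/ec_top.png

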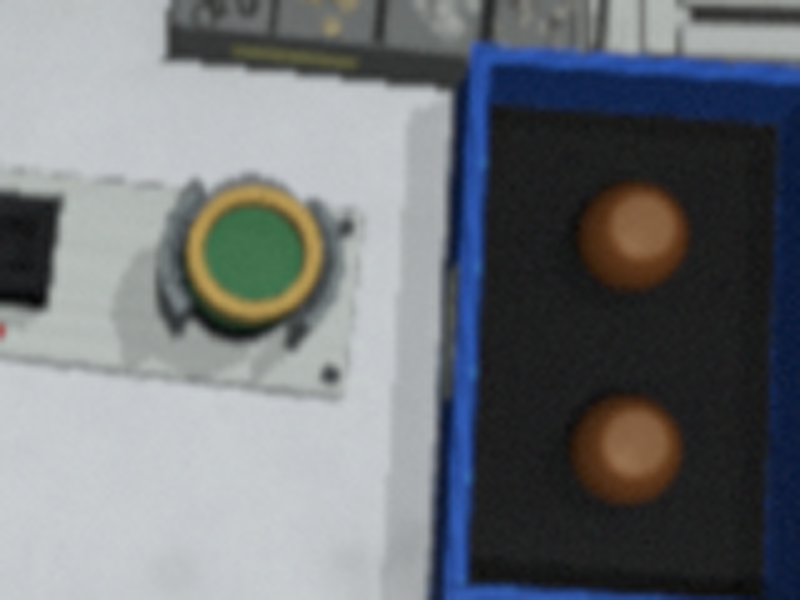

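Run:
```python
from h import *
for n in ('scene','top'):
    c=arm.capture(n)
    r=blob(c,(12,80,60),(32,255,255),(659,-37,72),77,R=24)
    if n=='top': print(n,'ring',r[0],r[2])
    # inner hole: green seen through the ring
    hsv=cv2.cvtColor(c['frame'],cv2.COLOR_BGR2HSV)
    m=cv2.inRange(hsv,np.array((12,80,60)),np.array((32,255,255))); u,v=px(c,(659,-37,72)).astype(int)
    mm=np.zeros_like(m); cv2.circle(mm,(u,v),24,255,-1); m&=mm
    k,h=cv2.findContours(m,cv2.RETR_CCOMP,cv2.CHAIN_APPROX_NONE)
    for i,q in enumerate(k):
        if len(q)>15:
            e=cv2.fitEllipse(q); print(n,'hole' if h[0][i][3]>=0 else 'outer',np.round(e[0],1),np.round(e[1],1),[np.round(onz(c,*e[0],z),1) for z in (69.5,77)])
    lo,hi=(45,80,30),(85,255,255); r=blob(c,lo,hi,(659,-37,60),54,R=22); print(n,'green',r[0],r[1],r[2])
    for X in ((656,-37.3,28),(659,-37.2,69)): print(n,X,np.round(px(c,X),1))
```

```text
scene outer [390.1 233.2] [21.  26.8] [array([658.7, -36.5,  69.5]), array([651.2, -40.3,  77. ])]
scene hole [390.3 233.2] [10.3 20. ] [array([659. , -36.9,  69.5]), array([651.5, -40.7,  77. ])]
scene green ((390.4205627441406, 233.1474151611328), (8.464463233947754, 17.667585372924805), 97.71971130371094) 110.5 [674.8 -29.2  54. ]
scene (656, -37.3, 28) [387.7 247.3]
scene (659, -37.2, 69) [390.4 233.4]
top ring ((362.2339172363281, 173.56881713867188), (27.157941818237305, 27.58863639831543), 81.97991180419922) [657.6 -37.1  77. ]
top outer [362.2 173.5] [26.5 26.8] [array([659.5, -37.8,  69.5]), array([657.7, -37. ,  77. ])]
top hole [362.2 173.2] [20.  21.1] [array([660.3, -37.9,  69.5]), array([658.4, -37.2,  77. ])]
top green ((362.3507080078125, 173.10824584960938), (17.73066520690918, 18.952342987060547), 109.89778900146484) 246.0 [664.2 -39.7  54. ]
top (656, -37.3, 28) [360.2 179.2]
top (659, -37.2, 69) [361.9 173.8]
```

```bash
python3 -c "
from plant import arm
print(arm.sign_off(), arm.sense()['time_s'])"
```

```text
the job is handed in; nothing more can be done
the job is handed in; nothing more can be done
```

The whole job is done and I handed it in at about 57 s of the 208 s allowed; sign-off gives no verdict.

**What was done**
- The red plug was pulled straight up out of the socket and stands foot down in the white cup.
- The black spacer, green lens blank and brass ring were stacked in that order in the nest, each lowered until contact was felt (about 9, 23 and 13 N) before release.
- I found two amber ball lenses. Both were lowered to the crate floor in small steps, with about 2 to 6 N of contact at release.

**Last checks, from both cameras**
- **Stack:** it looks flat, with the brass ring on top at about (658.5, −37) mm.
- **Plug:** it stands in the cup about 3 mm off the cup's centre.
- **Ball lenses:** both stand upright on the crate floor.
- **Bystanders:** the blue tape, red pot and the pink and turquoise look-alikes are where they were. The arm is clear of everything.

**Where the checks disagreed:** estimates of the nest's axis varied from x = 654.5 to 659 mm between cameras and methods. The stack is therefore probably 0 to 3 mm off axis. That is inside the 4.5 mm limit, but I did not measure it any closer. The networks also read the ball centres 5 to 12 mm too high for balls on the floor. I trusted the felt contact and the pictures instead. No stack part was seen to be knocked aside during the run.

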